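# Refit the microcentrifuge rotor and spin it by hand

### The job

The rotor of the bench centrifuge has been taken off for cleaning: put it back on the drive spindle in the bowl and turn it under a light load, to and fro if it catches, until it drops over the drive pin and sits fully home on the drive plate. Then let go of it and give it a spin by hand, for instance by brushing a fingertip along its rim, to see that it turns freely: it must run on by itself, and be left home in the bowl once it has run down to a standstill. Press on the drive with only a few newtons throughout, for it hangs on soft rubber mounts, and do not disturb the timer, the tape roll or the small bottle.

Things in the scene. Friction and masses are not known exactly. Their poses are not given: they have to be found in the camera images.
- mini_centrifuge: Bench centrifuge, fixed: pale box 170 x 200 mm, 62 mm high, a cream bowl on top, a clear round lid standing open behind it (up to 240 mm high). Origin: centre of its underside; x from its front (red switch) to the lid hinge. Bowl rim 105 mm above the underside; inside, the bowl is 113 mm wide at the level of the fitted rotor's rim, 104 mm at its floor. Drive axis 7 mm behind the origin.
- drive_plate (a point): Centre of the top face of the round aluminium drive plate (56 mm wide) in the bowl, on the drive axis, 35 mm below the bowl's rim when unloaded; it sinks with the plate. z up; its yaw is the centrifuge's, not the pin's. Plate, spindle and pin turn as one, greased, with a slight drag (0.0035 N m); a rotor spun by hand on it slows by about 3 rad/s each second.
- spindle_tip (a point): Top of the steel spindle on the plate: 11 mm thick, 22 mm high, tapered tip. Across its foot on the plate lies the drive pin: a flat steel bar 40 x 7 mm, 6 mm high, centred on the axis, at any angle at the start. Under 1 to 3 N the pin stays put while the rotor is turned on it; over about 4 N it is dragged along and nothing is found.
- drive_mount (a joint): How far the drive (plate, spindle, pin) is pushed down on its rubber mounts, in m: 0 unloaded, about 0.001 with the rotor standing on it, about 1 mm more for each 5 N; it springs back. More than 4 mm (about 20 N in all) harms the mounts.
- rotor: Loose rotor, upright on the bench at the start: black dished cone, 0.5 to 0.7 kg. Origin: centre of its flat underside (60 mm wide), z up. Below: a bore 15 mm wide, 22 mm deep for the spindle and two crossed slots 11 mm wide, 7 mm deep for the pin, along its x and y: it fits each quarter turn to about 0.1 rad. On the pin but not over it, it rides 6 mm high. No pose while fingers hold or press it.
- rotor_knob (a point): Top centre of the rotor's round pale grip knob: 18 mm wide, from 32 to 48 mm above the underside, on a 24 mm wide hub. Round it the rotor's top is a dish with some tube bores and tubes, 23 mm above the underside at 24 mm radius, rising to the rim: a flat ring from 43 to 49.5 mm radius, 34 mm above the underside. No pose while fingers hold or press the rotor.
- timer: Bystander: small white timer lying on the bench, 62 x 64 x 19 mm; origin at the centre of its underside.
- tape_roll: Bystander: roll of beige tape lying flat, 67 mm wide, 19 mm high; origin at the centre of its underside.
- ink_bottle: Bystander: small dark bottle with a blue cap, 42 mm wide, 77 mm high; origin at the centre of its underside.

How it is judged:
On the way, in this order (a step that is already met when the one before it is completed fails the run):
1. the rotor sits fully home on the drive plate, over the drive pin (z of rotor in the frame of drive_plate between -0.003 and 0.0025 m and horizontal distance between rotor and drive_plate below 0.004 m and angle between rotor's own z axis and vertical below 0.06 rad), for 0.2 s.
2. home and touched by nothing of the robot, the rotor spins on by itself at more than 1.5 rad/s (angular speed of rotor above 1.5 rad/s and contact force between each of the fingers, the arm and rotor below 0.02 N and z of rotor in the frame of drive_plate below 0.0025 m and horizontal distance between rotor and drive_plate below 0.004 m), for 0.25 s.
At the end, for the whole second after the job is handed in: the rotor lies fully home on the drive plate (underside at the plate to within 2.5 mm, within 4 mm of its axis, upright to 0.06 rad) and stands still (under 0.2 rad/s) (all of step 1 and angular speed of rotor below 0.2 rad/s); the robot touches nothing.
It fails at once if the drive is pressed down on its rubber mounts by more than 4 mm (a load of about 20 N) (value of joint drive_mount above 0.004 m).
It fails at once if the timer, the tape roll or the small bottle is shifted by more than 30 mm (distance of any of timer, tape_roll, ink_bottle from where it was at the start of the episode above 0.03 m).
It also fails if it takes over 72 s, if anything falls off the work surface, if the arm or the gripper's body presses on something with over 40 N, if the wrist force passes 120 N, or if a joint passes its speed limit or range.

### The arm

A 7-joint arm with a two-finger parallel gripper is mounted at the origin on a cart in front of the work surface, level with it; the furniture and walls round the work are solid. World frame = base frame: x ahead of the robot, y to its left, z up, the work surface at z = 0. Lengths are in m, angles in rad, forces in N, time in s.
With the tool pointing down it reaches from about 0.425 to 1.025 m from the base axis. Payload 3.6 kg.
Tool frame: the origin (TCP) lies at the very end of the fingers, on their centre line; the grasp point (between the pads) lies 19 mm behind it; z points along the fingers, y is the line along which they close (so a half turn about z gives the same grasp; the last joint's range is limited). The gripper opens to 85 mm and grips with 20 to 120 N. Pads are 22 mm wide; open, the fingers measure 114 mm over their backs; the gripper's body (76 mm by 85 mm) begins 54 mm behind the grasp point. The pads swing forward as they close: fully open they stand 13 mm farther back than shut.
Start: joints at [1.187, 0.591, 0.048, 1.609, -0.033, 0.943, -0.034], TCP at [0.208, -0.695, 0.231] pointing down, gripper open.
Joint ranges: [-2.69, 2.69], [-0.47, 2.24], [-1.27, 1.36], [0.19, 2.51], [-1.53, 4.68], [0.08, 2.07], [-3.09, 3.09]. Speed limits (rad/s): [2.57, 2.57, 3.14, 3.14, 3.14, 3.14, 3.14].

### API

Orientations are given as a 3x3 rotation matrix whose columns are the frame's x, y, z axes.
In Python, from plant import get_state, eyes, manip gives the robot as it stands. The module is installed in compiled form; this text tells all that it offers.
- The arm moves only by the tool play_rows, never from a script. Its argument "rows" is a list that holds one entry, the list of rows, each a list of 5 numbers: the shift along the world's x, y, z in units of 25 mm (1.0 is 25 mm), then the turn about the world's z in units of 6 degrees (1.0 is 6 degrees), then the closure, from 0 (fully open) to 1 (shut). A call has 1 to 12 rows; each row shifts and turns the commanded pose from where the row before left it; what a row does not reach is not made up. A row lasts 1/10 s, in which the tool goes at most 50 mm and 8.59 degrees, less where a joint would pass 70% of its speed; a pose out of reach is approached as far as the arm can. A call is refused whole if a number of a shift passes 1 or a number of a turn 1, either way. A call with a gripper value outside its range is refused whole. The fingers move at their own pace and stop on an object; "squeeze" is the grip in N (left out, the last holds). Time passes only in rows, so rows that do not move let the fingers close. It gives the time, the measured TCP pose, the force, the opening and the grip force at its end, in the units of the state.
- get_state(): the state, without advancing time (a new reading comes with each control period).
- eyes.grab_frame(name): name is "scene" or "top" or "wrist"; returns the picture (384x512x3 uint8, red, green, blue); there is no depth.
- eyes.camera_model(name): a dict with "mtx" (3x3 intrinsics, pixels), "distortion" ([k1, k2, p1, p2, k3] as OpenCV has them; the pictures are not rectified), "R" (3x3) and "t" (3): a world point X has camera coordinates R X + t; the wrist camera has in their place "tool_from_camera" (4x4, takes a point from camera to tool coordinates, whose origin is the TCP and whose axes are the flange's). Camera axes: x right, y down, z forward; pixel columns grow to the right and rows downward; lengths in m; the calibration is good to about 2 mm. A picture is of the moment at which its call begins: read the wrist's pose just before it. camera_model takes no time and is no camera call.
- manip.sign_off(): hands the job in; it is judged then, once.
The state is a dict: "time_s": time; "q": joint angles; "dq": joint speeds; "joint_torque": joint torques, N m; "tcp_pos": TCP position; "tcp_rot": TCP orientation; "contact_force": force on the tool from outside, world axes, zero at the start; "ft_torque": the same for the moment, N m; "gripper_width": finger opening in m; "finger_force": force on a finger pad.
Only numpy, scipy, OpenCV 4.12 (cv2) and the standard library are available. Lean on these libraries where they do the work, as an engineer would, in place of code of your own. Each camera call takes 0.05 s, during which the arm holds its last target. There are 200 camera calls.

## Working session

There is one attempt and no reset: what is moved stays moved. The work goes in short steps, Python scripts to look and compute and a tool call to move; the robot and the scene stay as the last step left them, time stands still between calls to the robot, and variables do not carry over. Pictures are saved under pics/ and viewed, at most 10 in all, crops included, and the job is handed in when it is done.

Besides the shell and the picture viewer there is one more tool, called after "Emit:" as name(argument=value, ...) on one line, values as JSON. play_rows: Moves the arm, as the interface text tells. Its arguments: {"type":"object","properties":{"rows":{"type":"array","items":{"type":"array","items":{"type":"array","items":{"type":"number"}}}},"squeeze":{"type":"number"}},"required":["rows"]}

```bash
mkdir -p pics
python3 - <<'E'
from plant import get_state, eyes
import cv2
for n in("scene","top"):
    cv2.imwrite(f"pics/{n}0.png",cv2.resize(eyes.grab_frame(n)[:,:,::-1],None,fx=1.5,fy=1.5,interpolation=cv2.INTER_CUBIC))
    c=eyes.camera_model(n);print(n,c)
s=get_state();print(s["time_s"],s["tcp_pos"],s["tcp_rot"],s["gripper_width"])
E
```

```text
scene {'mtx': array([[401.18476516,   0.        , 253.79970851],
       [  0.        , 401.18476516, 197.31006967],
       [  0.        ,   0.        ,   1.        ]]), 'distortion': array([-0.10175314,  0.        ,  0.        ,  0.        ,  0.        ]), 'R': array([[-0.91469372, -0.40356919, -0.0216172 ],
       [-0.19377585,  0.48487766, -0.85284499],
       [ 0.35466366, -0.77590307, -0.52171651]]), 't': array([0.58420991, 0.03257706, 0.97272441])}
top {'mtx': array([[425.30247325,   0.        , 261.74584857],
       [  0.        , 425.30247325, 201.79713199],
       [  0.        ,   0.        ,   1.        ]]), 'distortion': array([-0.04892009,  0.        ,  0.        ,  0.        ,  0.        ]), 'R': array([[ 0.01319277, -0.99961467, -0.02442247],
       [-0.9922649 , -0.01007283, -0.12372916],
       [ 0.12343548,  0.02586589, -0.99201544]]), 't': array([0.32416  , 0.5196946, 1.1353219])}
0.1 [ 0.20767159 -0.69383073  0.23024712] [[ 9.57996884e-01  2.86777803e-01 -6.79428264e-04]
 [ 2.86778589e-01 -9.57994989e-01  1.90857150e-03]
 [-1.03552932e-04 -2.02325103e-03 -9.99997948e-01]] 0.08538128741324746
```

View pics/scene0.png

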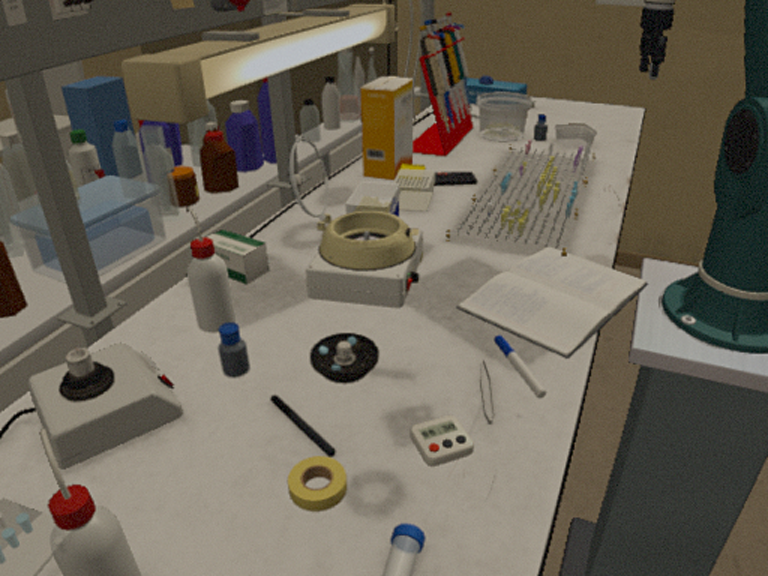

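View pics/top0.png

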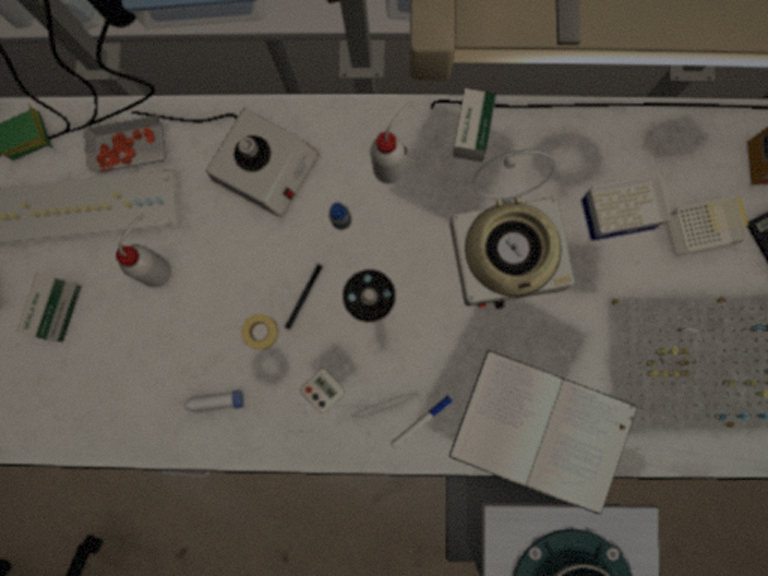

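Scene: rotor at about (344,357), knob top (345,345), centrifuge at (365,255), bowl centre (367,237). Top: rotor at (369,295), bowl centre (513,248). Both pictures are at 1.5x. I'll enlarge both spots to read them off more closely.

Run:
```python
import cv2,numpy as np
from plant import eyes
cv2.setNumThreads(1)
def avg(n): return np.mean([eyes.grab_frame(n).astype(float) for _ in range(2)],0)[:,:,::-1]
T=avg("top");S=avg("scene")
np.save("T.npy",T)
def crop(I,x,y,w,h,f):
    c=cv2.resize(I[y:y+h,x:x+w],(w*f,h*f),interpolation=cv2.INTER_CUBIC)
    return np.clip(c*1.6,0,255).astype(np.uint8)
# top rotor x226..266 y176..216 ; bowl x300..384 y128..206 ; scene
a=crop(T,221,172,50,50,8-2); b=crop(T,299,127,83,80,6-1)
c=crop(S,203,215,54,42,6); d=crop(S,203,135,80,68,5)
out=np.zeros((600,800,3),np.uint8)
for im,x,y in((a,0,0),(b,380,0),(c,0,310),(d,380,405)):
    h=min(im.shape[0],600-y);w=min(im.shape[1],800-x)
    if im is b:h=400
    out[y:y+h,x:x+w]=im[:h,:w]
cv2.imwrite("pics/crops.png",out)
```

```text
(no output)
```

View pics/crops.png

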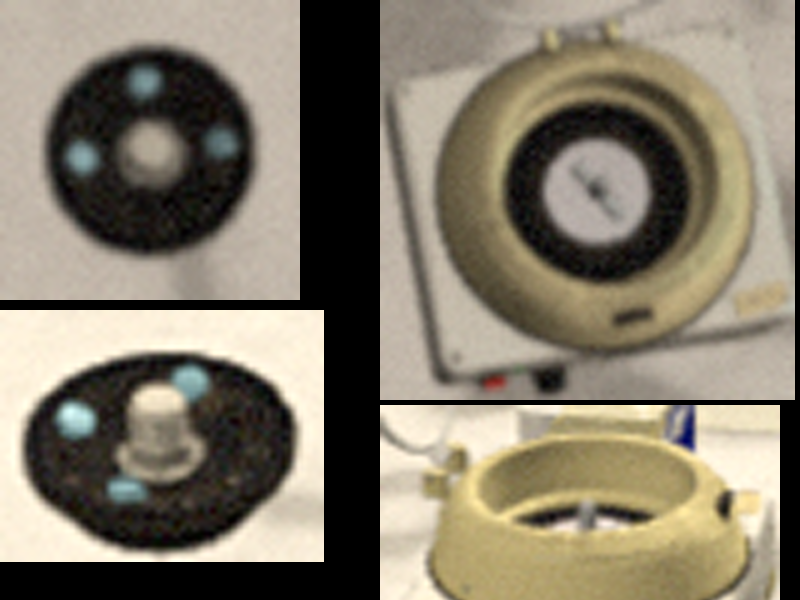

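Enlarged: in the top view the rotor disc is centred at crop (150,150) with the knob at (153,145). The drive plate is centred at (597,190), and the pin runs from (572,165) to (620,217), about 43° in the world frame. In the scene view the knob top is at (157,398) and the spindle tip at (586,503).

```bash
cat > h.py <<'E'
import numpy as np,cv2
from plant import eyes,get_state
def ray(n,px):
    c=eyes.camera_model(n); p=cv2.undistortPoints(np.array([[px]],float),c["mtx"],c["distortion"])[0,0]
    R=np.array(c["R"]); return -R.T@c["t"], R.T@np.array([p[0],p[1],1])
def atz(n,px,z):
    o,d=ray(n,px); return (o+d*(z-o[2])/d[2]).round(4)
def tri(a,b):
    (o1,d1),(o2,d2)=ray("top",a),ray("scene",b)
    s=np.linalg.lstsq(np.stack([d1,-d2],1),o2-o1,rcond=None)[0]
    p,q=o1+s[0]*d1,o2+s[1]*d2; return ((p+q)/2).round(4),np.linalg.norm(p-q).round(4)
E
python3 - <<'E'
from h import *
u=lambda x,f,o:(x+.5)/f-.5+o
kt=(u(153,6,221),u(145,6,172));rt=(u(150,6,221),u(150,6,172));pt=(u(217,5,299),u(190,5,127));st=(u(216,5,299),u(188,5,127))
ks=(u(157,6,203),u(88,6,215));ss=(u(206,5,203),u(98,5,135))
print("knob top",atz("top",kt,.048),"rim",atz("top",rt,.034),"scene",atz("scene",ks,.048),tri(kt,ks))
print("plate",atz("top",pt,.07),"tip top",atz("top",st,.092),"scene",atz("scene",ss,.092),tri(st,ss))
# rim edge, plate edge sizes
for x in(45,254):print(atz("top",(u(x,6,221),rt[1]),.034))
for x in(162,271):print(atz("top",(u(x,5,299),pt[1]),.07))
print("pin",[atz("top",(u(x,5,299),u(y,5,127)),.076) for x,y in((192,165),(240,217))])
# bystanders
for n,p,z in(("tape",(259,332),.019),("timer",(322,390),.019),("ink",(339,215),.077)):print(n,atz("top",(p[0]/1.5,p[1]/1.5),z))
s=get_state();print(s["time_s"],s["tcp_pos"])
E
```

```text
knob top [0.5306 0.373  0.048 ] rim [0.5302 0.3752 0.034 ] scene [0.5325 0.3697 0.048 ] (array([0.5305, 0.3729, 0.0507]), np.float64(0.0005))
plate [0.615  0.1141 0.07  ] tip top [0.6113 0.1183 0.092 ] scene [0.6186 0.1063 0.092 ] (array([0.6108, 0.1198, 0.0992]), np.float64(0.0022))
[0.5298 0.4237 0.034 ]
[0.5307 0.3272 0.034 ]
[0.6147 0.1438 0.07  ]
[0.6153 0.085  0.07  ]
pin [array([0.6273, 0.1284, 0.076 ]), array([0.599, 0.103, 0.076])]
tape [0.4604 0.5794 0.019 ]
timer [0.3548 0.4585 0.019 ]
ink [0.6697 0.4283 0.077 ]
0.3 [ 0.20777376 -0.69430815  0.23088002]
```

Emit:
play_rows(rows=[[[0.6, 1, 0, 0.4, 0], [0.6, 1, 0, 0.4, 0], [0.6, 1, 0, 0.4, 0], [0.6, 1, 0, 0.4, 0], [0.6, 1, 0, 0.4, 0], [0.6, 1, 0, 0.4, 0], [0.6, 1, 0, 0.4, 0], [0.6, 1, 0, 0.4, 0], [0.6, 1, 0, 0.4, 0], [0.6, 1, 0, 0.4, 0], [0.6, 1, 0, 0.4, 0], [0.6, 1, 0, 0.4, 0]]], squeeze=40)

```text
time_s: 1.5
tcp_pos: [0.3884, -0.3936, 0.2315]
tcp_rot: [[0.7, 0.714, 0.0], [0.714, -0.7, -0.0], [-0.0, 0.0, -1.0]]
contact_force: [0.5, 0.3, 0.3]
gripper_width: 0.0854
finger_force: 0.0
```

Emit:
play_rows(rows=[[[0.25, 1, 0, 0.4, 0.3], [0.25, 1, 0, 0.4, 0.5], [0.25, 1, 0, 0.4, 0.5], [0.25, 1, 0, 0.4, 0.5], [0.25, 1, 0, 0.4, 0.5], [0.25, 1, 0, 0.4, 0.5], [0.25, 1, 0, 0.4, 0.5], [0.25, 1, 0, 0.4, 0.5], [0.25, 1, 0, 0.4, 0.5], [0.25, 1, 0, 0.4, 0.5], [0.25, 1, 0, 0.4, 0.5], [0.25, 1, 0, 0.4, 0.5]]])

```text
time_s: 2.7
tcp_pos: [0.4624, -0.0936, 0.2314]
tcp_rot: [[0.269, 0.963, -0.0], [0.963, -0.269, -0.001], [-0.001, -0.0, -1.0]]
contact_force: [0.1, -0.2, 0.1]
gripper_width: 0.0431
finger_force: 0.0
```

Emit:
play_rows(rows=[[[0.2, 1, 0, 0.4, 0.5], [0.2, 1, 0, 0.4, 0.5], [0.2, 1, 0, 0.4, 0.5], [0.2, 1, 0, 0.4, 0.5], [0.2, 1, 0, 0.4, 0.5], [0.2, 1, 0, 0.4, 0.5], [0.2, 1, 0, 0.4, 0.5], [0.2, 1, 0, 0.4, 0.5], [0.2, 1, 0, 0.4, 0.5], [0.2, 1, 0, 0.4, 0.5], [0.2, 1, 0, 0.4, 0.5], [0.2, 1, 0, 0.4, 0.5]]])

```text
time_s: 3.9
tcp_pos: [0.5226, 0.2059, 0.2313]
tcp_rot: [[-0.228, 0.974, -0.0], [0.974, 0.228, -0.001], [-0.001, -0.0, -1.0]]
contact_force: [0.7, 0.6, 0.5]
gripper_width: 0.0428
finger_force: 0.0
```

Emit:
play_rows(rows=[[[0.03, 0.56, -0.25, 0.45, 0.5], [0.03, 0.56, -0.25, 0.45, 0.5], [0.03, 0.56, -0.25, 0.45, 0.5], [0.03, 0.56, -0.25, 0.45, 0.5], [0.03, 0.56, -0.25, 0.45, 0.5], [0.03, 0.56, -0.25, 0.45, 0.5], [0.03, 0.56, -0.25, 0.45, 0.5], [0.03, 0.56, -0.25, 0.45, 0.5], [0.03, 0.56, -0.25, 0.45, 0.5], [0.03, 0.56, -0.25, 0.45, 0.5], [0.03, 0.56, -0.25, 0.45, 0.5], [0, 0, 0, 0, 0.5]]])

```text
time_s: 5.1
tcp_pos: [0.5302, 0.3623, 0.1618]
tcp_rot: [[-0.682, 0.731, -0.001], [0.731, 0.682, 0.002], [0.002, 0.0, -1.0]]
contact_force: [-0.2, 0.4, 1.0]
gripper_width: 0.0426
finger_force: 0.0
```

Run:
```python
from h import *
s=get_state();w=eyes.grab_frame("wrist")
cv2.imwrite("pics/w1.png",cv2.resize(w[:,:,::-1],None,fx=1.5,fy=1.5,interpolation=cv2.INTER_CUBIC))
np.savez("w1.npz",R=s["tcp_rot"],p=s["tcp_pos"])
print(s["tcp_pos"],s["q"].round(3) if hasattr(s["q"],"round") else s["q"],s["contact_force"]);print(eyes.camera_model("wrist"))
```

```text
[0.53022253 0.36226275 0.16176435] [-0.272  0.632 -0.585  1.838  0.463  0.811 -0.343] [-0.19654833  0.39449574  1.00187427]
{'mtx': array([[322.55763258,   0.        , 252.07465443],
       [  0.        , 322.55763258, 190.03377698],
       [  0.        ,   0.        ,   1.        ]]), 'distortion': array([0.00340044, 0.        , 0.        , 0.        , 0.        ]), 'tool_from_camera': array([[-9.14390099e-04, -9.50421410e-01, -3.10963515e-01,
         8.05384483e-02],
       [ 9.99999456e-01, -7.13188270e-04, -7.60732978e-04,
        -6.19077377e-04],
       [ 5.01241378e-04, -3.10964041e-01,  9.50421545e-01,
        -1.42445671e-01],
       [ 0.00000000e+00,  0.00000000e+00,  0.00000000e+00,
         1.00000000e+00]])}
```

View pics/w1.png

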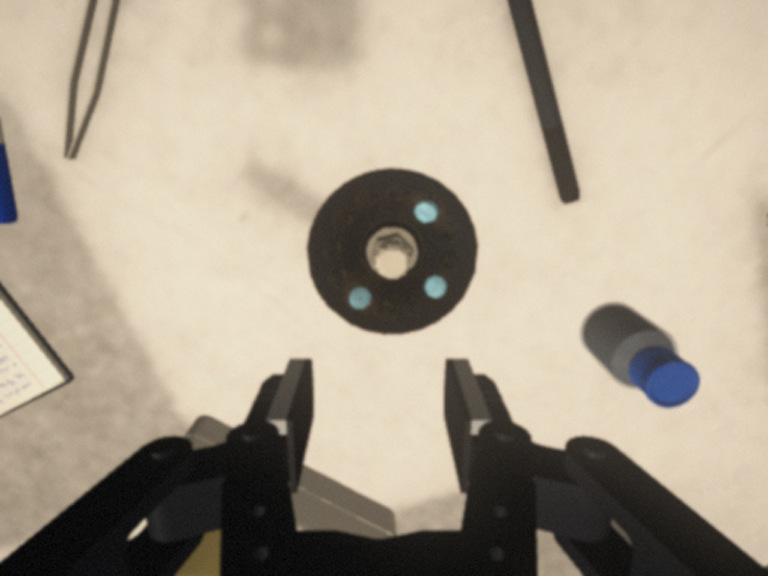

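The wrist picture shows the rotor disc at about (392,250), the knob top at (391,262), the tubes at 45° to the closing line, and the bottle well clear at (640,350).

```bash
cat >> h.py <<'E'
def wz(px,R,p,z):
    c=eyes.camera_model("wrist"); q=cv2.undistortPoints(np.array([[px]],float),c["mtx"],c["distortion"])[0,0]
    M=np.array(c["tool_from_camera"]); o=R@M[:3,3]+p; d=R@M[:3,:3]@np.array([q[0],q[1],1])
    return (o+d*(z-o[2])/d[2]).round(4)
E
python3 - <<'E'
from h import *
f=np.load("w1.npz");g=lambda x,y,z:wz(((x+.5)/1.5-.5,(y+.5)/1.5-.5),f["R"],f["p"],z)
print("knob",g(391,262,.048),"rim",g(392,250,.034),"edges",g(307,250,.034),g(477,250,.034),g(392,168,.034),g(392,333,.034))
print("ink",g(670,381,.077))
E
```

```text
knob [0.5276 0.3741 0.048 ] rim [0.526  0.3771 0.034 ] edges [0.4903 0.3438 0.034 ] [0.5617 0.4103 0.034 ] [0.4945 0.4104 0.034 ] [0.5616 0.3395 0.034 ]
ink [0.674  0.4323 0.077 ]
```

Emit:
play_rows(rows=[[[-0.05, 0.5, -0.4, 0, 0.5], [0, 0, -0.6, 0, 0.5], [0, 0, -0.6, 0, 0.5], [0, 0, -0.6, 0, 0.5], [0, 0, -0.6, 0, 0.5], [0, 0, -0.6, 0, 0.5], [0, 0, -0.6, 0, 0.5], [0, 0, -0.5, 0, 0.5], [0, 0, -0.3, 0, 0.5], [0, 0, -0.2, 0, 0.5], [0, 0, 0, 0, 0.5], [0, 0, 0, 0, 0.5]]])

```text
time_s: 6.35
tcp_pos: [0.5301, 0.3723, 0.038]
tcp_rot: [[-0.679, 0.734, 0.001], [0.734, 0.679, 0.001], [0.0, 0.001, -1.0]]
contact_force: [0.4, -0.2, 0.7]
gripper_width: 0.0425
finger_force: 0.0
```

Emit:
play_rows(rows=[[[0, 0, 0, 0, 0.7], [0, 0, 0, 0, 1], [0, 0, 0, 0, 1], [0, 0, 0, 0, 1], [0, 0, 0, 0, 1], [0, 0, 0, 0, 1], [0, 0, 0, 0, 1], [0, 0, 0, 0, 1]]])

```text
time_s: 7.15
tcp_pos: [0.5307, 0.3727, 0.0384]
tcp_rot: [[-0.679, 0.734, 0.002], [0.734, 0.679, 0.001], [-0.0, 0.002, -1.0]]
contact_force: [0.4, 1.1, 6.5]
gripper_width: 0.0159
finger_force: 39.4
```

Emit:
play_rows(rows=[[[0, 0, 0.2, 0, 1], [0, 0, 0.4, 0, 1], [0, 0, 0.6, 0, 1], [0, 0, 0.8, 0, 1], [0, 0, 1, 0, 1], [0, 0, 1, 0, 1], [0, 0, 1, 0, 1], [0, 0, 0.8, 0, 1], [0, 0, 0, 0, 1], [0, 0, 0, 0, 1]]])

```text
time_s: 8.15
tcp_pos: [0.5295, 0.3714, 0.1827]
tcp_rot: [[-0.679, 0.734, 0.0], [0.734, 0.679, -0.001], [-0.0, -0.0, -1.0]]
contact_force: [-0.1, -0.7, -5.3]
gripper_width: 0.0164
finger_force: 39.3
```

Run:
```python
from h import *
s=get_state();w=eyes.grab_frame("wrist")
t=eyes.grab_frame("top")
cv2.imwrite("pics/w2.png",cv2.resize(w[:,:,::-1],None,fx=1.5,fy=1.5,interpolation=cv2.INTER_CUBIC))
np.savez("w2.npz",R=s["tcp_rot"],p=s["tcp_pos"])
print(s["tcp_pos"],s["contact_force"],s["ft_torque"],s["gripper_width"],s["finger_force"],s["time_s"])
```

```text
[0.5295056  0.37135337 0.18267658] [-0.07535487 -0.73477465 -5.3267956 ] [-0.02368379  0.04120879 -0.07616503] 0.016385854832483074 39.33539271354675 8.15
```

View pics/w2.png

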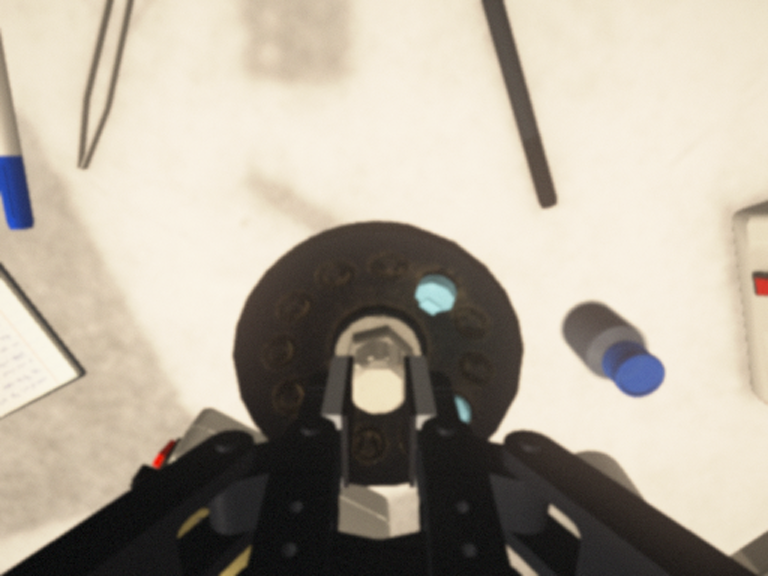

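The rotor hangs level in the grasp, with the knob between the pads. Knob top is about (377,390), and the rim spans (234..523, 355) with its top edge at y=221.

Run:
```python
from h import *
f=np.load("w2.npz");R,p=f["R"],f["p"];u0=p[2]-.038
g=lambda x,y,z:R.T@(wz(((x+.5)/1.5-.5,(y+.5)/1.5-.5),R,p,z)-p)
print("tool frame: knob",g(377,390,u0+.048))
for a in((234,352),(523,352),(378,221),(270,265),(485,265)):
    q=g(*a,u0+.034);print(q.round(4))
P=np.array([g(*a,u0+.034)[:2] for a in((234,352),(523,352),(378,221),(270,265),(485,265),(330,232),(430,232))])
A=np.c_[2*P,np.ones(len(P))];c=np.linalg.lstsq(A,(P**2).sum(1),rcond=None)[0];print("rim centre",c[:2],"r",np.sqrt(c[2]+c[:2]@c[:2]))
```

```text
tool frame: knob [ 0.00303084 -0.00115463 -0.01002423]
[ 0.0092 -0.0489  0.004 ]
[0.0092 0.0474 0.004 ]
[ 0.0533 -0.0009  0.004 ]
[ 0.0393 -0.0348  0.004 ]
[0.0393 0.0328 0.004 ]
rim centre [ 0.0043189  -0.00079719] r 0.048464271309143166
```

Emit:
play_rows(rows=[[[0.1, -0.5, 0.2, -0.3, 1], [0.1, -0.8, 0.2, -0.3, 1], [0.1, -0.8, 0.2, -0.3, 1], [0.1, -0.8, 0.2, -0.3, 1], [0.1, -0.8, 0.2, -0.3, 1], [0.1, -0.8, 0.2, -0.3, 1], [0.1, -0.8, 0.2, -0.3, 1], [0.1, -0.8, 0.2, -0.3, 1], [0.1, -0.8, 0.2, -0.3, 1], [0.1, -0.8, 0.2, -0.3, 1], [0.1, -0.8, 0, -0.3, 1], [0.1, -0.8, 0, -0.3, 1]]])

```text
time_s: 9.45
tcp_pos: [0.5597, 0.1367, 0.2325]
tcp_rot: [[-0.357, 0.934, -0.0], [0.934, 0.357, -0.001], [-0.001, -0.001, -1.0]]
contact_force: [-0.3, -0.1, -4.7]
gripper_width: 0.0161
finger_force: 39.4
```

Emit:
play_rows(rows=[[[0.3, -0.8, 0, -0.5, 1], [0.3, -0.8, 0, -0.5, 1], [0.3, -0.8, 0, -0.5, 1], [0.3, -0.8, 0, -0.5, 1], [0.3, -0.8, 0, -0.5, 1], [0.3, -0.7, 0, -0.5, 1], [0.3, -0.3, 0, -0.5, 1], [0.1, 0, 0, 0, 1], [0, 0, 0, 0, 1], [0, 0, 0, 0, 1]]])

```text
time_s: 10.45
tcp_pos: [0.6145, 0.0158, 0.2325]
tcp_rot: [[-0.005, 1.0, -0.001], [1.0, 0.005, 0.001], [0.001, -0.001, -1.0]]
contact_force: [-0.3, 0.4, -5.6]
gripper_width: 0.0161
finger_force: 39.4
```

Run:
```python
from h import *
s=get_state();w=eyes.grab_frame("wrist")
cv2.imwrite("pics/w3.png",cv2.resize(w[:,:,::-1],None,fx=1.5,fy=1.5,interpolation=cv2.INTER_CUBIC))
np.savez("w3.npz",R=s["tcp_rot"],p=s["tcp_pos"])
print(s["tcp_pos"],s["tcp_rot"],s["contact_force"],s["gripper_width"],s["q"][-1],s["time_s"])
```

```text
[0.61446976 0.01576978 0.23248211] [[-4.81830033e-03  9.99988186e-01 -6.42345547e-04]
 [ 9.99987969e-01  4.81888804e-03  9.16563375e-04]
 [ 9.19647938e-04 -6.37921542e-04 -9.99999374e-01]] [-0.26471346  0.39940279 -5.60822694] 0.016120722447052416 -0.33794587394709447 10.45
```

View pics/w3.png

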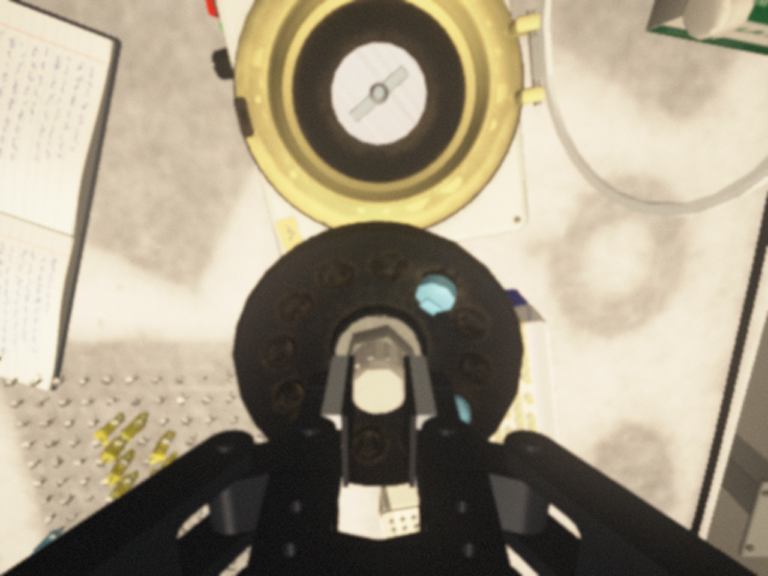

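The drive plate is clearly visible, centred at (379,93), with the spindle tip at (379,92) and the pin running (352,119)–(408,68).

Run:
```python
from h import *
f=np.load("w3.npz");R,p=f["R"],f["p"]
g=lambda x,y,z:wz(((x+.5)/1.5-.5,(y+.5)/1.5-.5),R,p,z)
tip=g(379,92,.092);pl=g(379,93,.07);print("tip",tip,"plate",pl,"edges",g(331,93,.07),g(428,93,.07))
a,b=g(352,119,.076),g(408,68,.076);print("pin angle",np.degrees(np.arctan2(*(b-a)[1::-1]))%180,np.linalg.norm(b-a))
u0=p[2]-.038;k=g(377,390,u0+.048);print("knob-TCP",k-p,"tubes",[np.degrees(np.arctan2(*(g(x,y,u0+.03)-k)[1::-1])) for x,y in((436,290),(459,409))])
```

```text
tip [0.6132 0.1138 0.092 ] plate [0.6132 0.1147 0.07  ] edges [0.5851 0.1145 0.07  ] [0.642  0.1148 0.07  ]
pin angle 40.48349315689583 0.042203909771489204
knob-TCP [-0.00156976  0.00233022  0.01001789] tubes [np.float64(54.28004568770969), np.float64(-31.563840010834816)]
```

Emit:
play_rows(rows=[[[0, 0.5, 0, 0, 1], [0, 0.9, 0, 0, 1], [0, 0.9, 0, 0, 1], [0, 0.9, 0, 0, 1], [0, 0.5, 0, 0, 1], [0, 0.1, -0.3, 0, 1], [0, 0, -0.8, 0, 1], [0, 0, -0.8, 0, 1], [0, 0, -0.8, 0, 1], [0, 0, -0.6, 0, 1], [0, 0, -0.4, 0, 1], [0, 0, 0, 0, 1]]])

```text
time_s: 11.7
tcp_pos: [0.6139, 0.1086, 0.1384]
tcp_rot: [[-0.002, 1.0, -0.003], [1.0, 0.002, -0.001], [-0.001, -0.003, -1.0]]
contact_force: [0.0, -0.3, -5.3]
gripper_width: 0.016
finger_force: 39.3
```

Run:
```python
from h import *
s=get_state()
print(s["tcp_pos"],s["contact_force"],s["ft_torque"],s["q"])
S=eyes.grab_frame("scene")[90:200,170:300];T=eyes.grab_frame("top")[110:220,290:400]
o=np.hstack([cv2.resize(S,None,fx=3,fy=3,interpolation=cv2.INTER_CUBIC),cv2.resize(T,None,fx=3,fy=3,interpolation=cv2.INTER_CUBIC)])
cv2.imwrite("pics/st4.png",np.clip(o[:,:,::-1]*1.4,0,255))
```

```text
[0.61387523 0.10855524 0.13840251] [ 0.04561035 -0.25599279 -5.25247366] [-0.05621547  0.03564015 -0.02410133] [ 0.01851349  0.60502662 -0.38165508  1.8991073   0.33410385  0.70322286
 -0.55745736][ WARN:0@2.720] global loadsave.cpp:1063 imwrite_ Unsupported depth image for selected encoder is fallbacked to CV_8U.
```

View pics/st4.png

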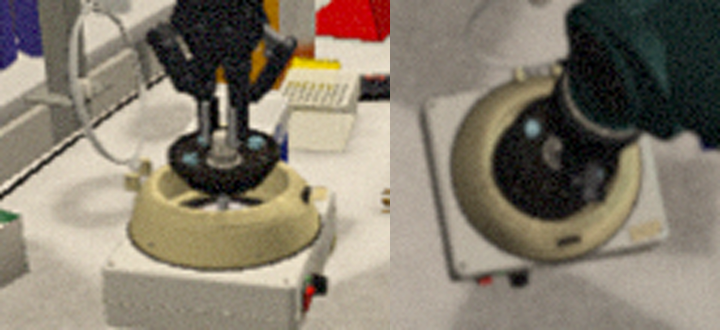

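The rotor hangs above the bowl and the lid is well clear. I'll correct y and go down over the spindle.

Emit:
play_rows(rows=[[[0.01, 0.1, 0, 0, 1], [0, 0, -0.1, 0, 1], [0, 0, -0.1, 0, 1], [0, 0, -0.1, 0, 1], [0, 0, -0.1, 0, 1], [0, 0, -0.1, 0, 1], [0, 0, 0, 0, 1]]])

```text
time_s: 12.5
tcp_pos: [0.6147, 0.1118, 0.127]
tcp_rot: [[-0.003, 1.0, -0.001], [1.0, 0.003, -0.0], [-0.0, -0.001, -1.0]]
contact_force: [0.4, 0.4, -5.4]
gripper_width: 0.0159
finger_force: 39.3
```

Emit:
play_rows(rows=[[[0, 0, -0.1, 0, 1], [0, 0, -0.1, 0, 1], [0, 0, -0.1, 0, 1], [0, 0, 0, 0, 1]]])

```text
time_s: 12.9
tcp_pos: [0.6148, 0.1118, 0.1196]
tcp_rot: [[-0.003, 1.0, -0.001], [1.0, 0.003, -0.0], [-0.0, -0.001, -1.0]]
contact_force: [-0.1, 0.4, -4.2]
gripper_width: 0.016
finger_force: 39.3
```

Emit:
play_rows(rows=[[[0, 0, -0.04, 0, 1], [0, 0, -0.04, 0, 1], [0, 0, 0, 0, 1]]])

```text
time_s: 13.2
tcp_pos: [0.6151, 0.1119, 0.118]
tcp_rot: [[-0.003, 1.0, -0.0], [1.0, 0.003, -0.0], [-0.0, -0.0, -1.0]]
contact_force: [-0.2, 0.1, -5.9]
gripper_width: 0.0159
finger_force: 39.3
```

Emit:
play_rows(rows=[[[0, 0, -0.04, 0, 1], [0, 0, -0.04, 0, 1], [0, 0, 0, 0, 1]]])

```text
time_s: 13.5
tcp_pos: [0.615, 0.1119, 0.1159]
tcp_rot: [[-0.003, 1.0, -0.0], [1.0, 0.003, -0.0], [-0.0, -0.0, -1.0]]
contact_force: [-0.1, 0.3, -5.3]
gripper_width: 0.0158
finger_force: 39.3
```

Emit:
play_rows(rows=[[[0, 0, -0.04, 0, 1], [0, 0, 0, 0, 1]]])

```text
time_s: 13.7
tcp_pos: [0.615, 0.1119, 0.1149]
tcp_rot: [[-0.003, 1.0, -0.0], [1.0, 0.003, -0.0], [-0.0, -0.0, -1.0]]
contact_force: [-1.0, -0.2, -5.3]
gripper_width: 0.0161
finger_force: 39.4
```

Emit:
play_rows(rows=[[[0, 0, -0.04, 0, 1], [0, 0, 0, 0, 1]]])

```text
time_s: 13.9
tcp_pos: [0.6154, 0.112, 0.1144]
tcp_rot: [[-0.003, 1.0, 0.001], [1.0, 0.003, 0.0], [0.0, 0.001, -1.0]]
contact_force: [-0.2, 0.4, -2.0]
gripper_width: 0.0163
finger_force: 39.7
```

Emit:
play_rows(rows=[[[0, 0, 0.01, 0, 1], [0.004, 0, 0, 0.5, 1], [0.006, 0.001, 0, 0.6, 1], [0.008, 0.002, 0, 0.6, 1], [0.008, 0.003, 0, 0.6, 1], [0.008, 0.003, 0, 0.6, 1], [0.008, 0.003, 0, 0.6, 1], [0.008, 0.004, 0, 0.6, 1], [0.008, 0.005, 0, 0.6, 1], [0, 0, 0, 0, 1]]])

```text
time_s: 14.9
tcp_pos: [0.6167, 0.1125, 0.1144]
tcp_rot: [[-0.475, 0.88, 0.0], [0.88, 0.475, 0.0], [0.0, 0.0, -1.0]]
contact_force: [-1.1, -0.0, -2.8]
gripper_width: 0.0163
finger_force: 39.6
```

Run:
```python
from h import *
s=get_state()
print(s["tcp_pos"],s["contact_force"],s["ft_torque"],s["q"][-1])
```

```text
[0.61670411 0.11248075 0.11440239] [-1.05682623 -0.01378762 -2.80109724] [ 0.09332624  0.03811685 -0.04049379] -0.1960704559982988
```

Emit:
play_rows(rows=[[[0.006, 0.006, 0, 0.6, 1], [0.006, 0.006, 0, 0.6, 1], [0.006, 0.006, 0, 0.6, 1], [0.006, 0.006, 0, 0.6, 1], [0.006, 0.006, 0, 0.6, 1], [0.006, 0.006, 0, 0.6, 1], [0.006, 0.006, 0, 0.6, 1], [0.006, 0.006, 0, 0.6, 1], [0, 0, 0, 0, 1]]])

```text
time_s: 15.8
tcp_pos: [0.6177, 0.1135, 0.1143]
tcp_rot: [[-0.839, 0.544, -0.0], [0.544, 0.839, -0.0], [0.0, -0.0, -1.0]]
contact_force: [-1.4, 0.8, -2.6]
gripper_width: 0.016
finger_force: 39.7
```

Yaw is 147° and it is still riding on the pin at about 2.5 N. I'll turn on.

Emit:
play_rows(rows=[[[0.002, 0.008, 0, 0.5, 1], [0.002, 0.008, 0, 0.5, 1], [0.002, 0.008, 0, 0.5, 1], [0.002, 0.008, 0, 0.5, 1], [0.002, 0.008, 0, 0.5, 1], [0, 0, 0, 0, 1]]])

```text
time_s: 16.4
tcp_pos: [0.6178, 0.1144, 0.1142]
tcp_rot: [[-0.951, 0.308, -0.001], [0.308, 0.951, -0.0], [0.0, -0.001, -1.0]]
contact_force: [-0.0, -1.2, -2.8]
gripper_width: 0.0157
finger_force: 39.7
```

Emit:
play_rows(rows=[[[0.002, 0.008, 0, 0.5, 1], [0.002, 0.008, 0, 0.5, 1], [0.002, 0.008, 0, 0.5, 1], [0.002, 0.008, 0, 0.5, 1], [0, 0, 0, 0, 1]]])

```text
time_s: 16.9
tcp_pos: [0.618, 0.115, 0.1142]
tcp_rot: [[-0.995, 0.104, -0.001], [0.104, 0.995, -0.001], [0.001, -0.001, -1.0]]
contact_force: [-1.5, -0.8, -2.0]
gripper_width: 0.0159
finger_force: 39.7
```

Emit:
play_rows(rows=[[[0, 0, 0.01, 0, 1], [0, 0.008, 0, 0.5, 1], [0, 0.008, 0, 0.5, 1], [0, 0.008, 0, 0.5, 1], [-0.001, 0.008, 0, 0.5, 1], [0, 0, 0, 0, 1]]])

```text
time_s: 17.5
tcp_pos: [0.618, 0.1157, 0.1143]
tcp_rot: [[-0.994, -0.105, -0.001], [-0.105, 0.994, -0.001], [0.001, -0.001, -1.0]]
contact_force: [-0.9, 0.0, -3.5]
gripper_width: 0.016
finger_force: 39.7
```

Emit:
play_rows(rows=[[[-0.001, 0.007, 0, 0.5, 1], [-0.002, 0.007, 0, 0.5, 1], [-0.002, 0.007, 0, 0.5, 1], [-0.003, 0.006, 0, 0.5, 1], [0, 0, 0, 0, 1]]])

```text
time_s: 18.0
tcp_pos: [0.618, 0.1163, 0.1143]
tcp_rot: [[-0.951, -0.309, -0.0], [-0.309, 0.951, -0.001], [0.001, -0.001, -1.0]]
contact_force: [-0.2, -1.5, -2.2]
gripper_width: 0.016
finger_force: 39.6
```

Run:
```python
from h import *
F=[];
for i in range(6):
    eyes.grab_frame("top") if i else None
    s=get_state();F.append(np.r_[s["contact_force"],s["ft_torque"]])
print(s["tcp_pos"],np.array(F).round(2),s["q"][-1],s["time_s"])
```

```text
[0.61795304 0.11638337 0.11442343] [[-0.19 -1.5  -2.24 -0.27  0.26  0.01]
 [-0.01 -0.17 -3.02 -0.31  0.31  0.05]
 [-1.04 -0.85 -3.57 -0.36  0.19 -0.05]
 [-1.   -0.61 -3.13 -0.41  0.27 -0.01]
 [-1.27 -3.14 -2.96 -0.41  0.25 -0.02]
 [ 0.46 -1.77 -3.13 -0.46  0.17 -0.01]] 0.933241453479821 18.25
```

Emit:
play_rows(rows=[[[0, 0, 0, 0, 0.8], [0, 0, 0.04, 0, 0.6], [-0.07, -0.03, 0.02, 0, 0.6], [-0.07, -0.03, 0, 0, 0.6], [0, 0, 0, 0, 0.6], [0, 0, 0, 0, 1], [0, 0, 0, 0, 1], [0, 0, 0, 0, 1], [0, 0, 0, 0, 1]]])

```text
time_s: 19.15
tcp_pos: [0.6136, 0.1151, 0.1156]
tcp_rot: [[-0.95, -0.312, -0.002], [-0.312, 0.95, -0.001], [0.002, -0.0, -1.0]]
contact_force: [-2.3, -0.4, -0.6]
gripper_width: 0.015
finger_force: 39.0
```

Run:
```python
from h import *
s=get_state();w=eyes.grab_frame("wrist")
cv2.imwrite("pics/w5.png",cv2.resize(w[:,:,::-1],None,fx=1.5,fy=1.5,interpolation=cv2.INTER_CUBIC))
np.savez("w5.npz",R=s["tcp_rot"],p=s["tcp_pos"])
print(s["tcp_pos"],s["contact_force"],s["ft_torque"],s["gripper_width"])
```

```text
[0.61363837 0.11513767 0.11564533] [-2.25263447 -0.42164318 -0.56177073] [-0.06983866  0.48002242  0.02318691] 0.01499190454972602
```

View pics/w5.png

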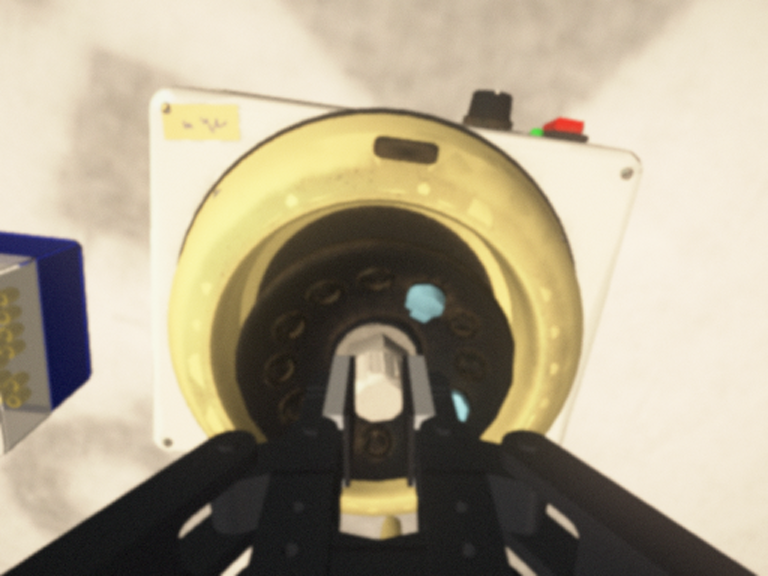

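The rotor sits centred in the bowl (rim 237–513, bowl 168–583 in pixels), with the knob well between the pads. I'll unload it a little.

Emit:
play_rows(rows=[[[0, 0, 0.02, 0, 1], [0, 0, 0, 0, 1]]])

```text
time_s: 19.4
tcp_pos: [0.6141, 0.1153, 0.1162]
tcp_rot: [[-0.95, -0.312, -0.001], [-0.312, 0.95, -0.0], [0.001, -0.0, -1.0]]
contact_force: [-1.7, -0.1, -2.0]
gripper_width: 0.015
finger_force: 38.9
```

```bash
cat >> h.py <<'E'
def forces(n=4):
    F=[]
    for i in range(n):
        if i: eyes.grab_frame("top")
        s=get_state();F.append(np.r_[s["contact_force"],s["ft_torque"]])
    print(s["time_s"],s["tcp_pos"].round(4) if hasattr(s["tcp_pos"],"round") else s["tcp_pos"],"F",np.mean(F,0).round(2),"yaw",round(float(np.degrees(np.arctan2(s["tcp_rot"][1][0],s["tcp_rot"][0][0]))),1),s["gripper_width"])
E
python3 -c "
from h import *
forces()
f=np.load('w5.npz');R,p=f['R'],f['p'];u=p[2]-.0395
g=lambda x,y,z:R.T@(wz(((x+.5)/1.5-.5,(y+.5)/1.5-.5),R,p,z)-p)
print(g(378,393,u+.048),g(237,370,u+.034),g(513,370,u+.034),g(375,240,u+.034))"
```

```text
19.55 [0.6142 0.1153 0.1163] F [-1.93 -0.26 -1.94 -0.04  0.47  0.  ] yaw -161.8 0.015306506093574545
[ 0.00133006  0.00028506 -0.0084523 ] [ 0.00193122 -0.04781442  0.00555658] [0.00190093 0.04626453 0.00554135] [ 0.04718507 -0.00065656  0.00563177]
```

Emit:
play_rows(rows=[[[-0.04, 0, 0.01, 0, 1], [0, 0, 0, 0, 1]]])

```text
time_s: 19.75
tcp_pos: [0.6138, 0.1154, 0.1167]
tcp_rot: [[-0.95, -0.312, 0.001], [-0.312, 0.95, 0.0], [-0.001, -0.0, -1.0]]
contact_force: [-0.7, -0.4, -3.1]
gripper_width: 0.0152
finger_force: 39.0
```

```bash
python3 -c "
from h import *
forces()"
```

```text
19.9 [0.6138 0.1154 0.1167] F [-0.7  -0.18 -3.29 -0.02  0.16 -0.01] yaw -161.8 0.014961433502073698
```

Emit:
play_rows(rows=[[[0, -0.001, 0, -0.5, 1], [0, -0.002, 0, -0.5, 1], [0, -0.002, 0, -0.5, 1], [0, -0.002, 0, -0.5, 1], [0, -0.002, 0, -0.5, 1], [0, -0.002, 0, -0.5, 1], [0, -0.002, 0, -0.5, 1], [0, -0.002, 0, -0.5, 1], [0, 0, 0, 0, 1]]])

```text
time_s: 20.8
tcp_pos: [0.6139, 0.1153, 0.1169]
tcp_rot: [[-0.995, 0.101, 0.001], [0.101, 0.995, 0.0], [-0.001, 0.0, -1.0]]
contact_force: [0.8, -0.8, -4.1]
gripper_width: 0.015
finger_force: 39.0
```

```bash
python3 -c "
from h import *
forces()"
```

```text
20.95 [0.6137 0.1152 0.1168] F [ 0.27 -0.28 -4.24  0.04 -0.01  0.03] yaw 174.2 0.01479583483282705
```

Emit:
play_rows(rows=[[[0, 0, -0.01, 0, 1], [0, -0.002, 0, -0.5, 1], [-0.001, -0.002, 0, -0.5, 1], [-0.001, -0.002, 0, -0.5, 1], [-0.001, -0.002, 0, -0.5, 1], [-0.001, -0.002, 0, -0.5, 1], [0, 0, 0, 0, 1]]])

```text
time_s: 21.65
tcp_pos: [0.6136, 0.115, 0.1167]
tcp_rot: [[-0.935, 0.355, 0.0], [0.355, 0.935, 0.0], [-0.0, 0.0, -1.0]]
contact_force: [-0.8, -0.2, -4.5]
gripper_width: 0.0153
finger_force: 39.0
```

```bash
python3 -c "
from h import *
forces()"
```

```text
21.8 [0.6135 0.115  0.1166] F [-0.22  0.23 -4.35  0.07 -0.05 -0.  ] yaw 159.2 0.015254134883369378
```

Emit:
play_rows(rows=[[[0, 0, -0.02, 0, 1], [0, 0, 0, 0, 1]]])

```text
time_s: 22.0
tcp_pos: [0.6134, 0.115, 0.1161]
tcp_rot: [[-0.935, 0.355, -0.0], [0.355, 0.935, 0.0], [0.0, 0.0, -1.0]]
contact_force: [-0.8, 0.0, -3.2]
gripper_width: 0.0149
finger_force: 39.2
```

```bash
python3 -c "
from h import *
forces()"
```

```text
22.15 [0.6134 0.115  0.1162] F [-0.28  0.13 -3.66  0.12  0.01  0.02] yaw 159.2 0.015121129115535517
```

Emit:
play_rows(rows=[[[-0.001, -0.002, 0, -0.5, 1], [-0.001, -0.002, 0, -0.5, 1], [-0.001, -0.002, 0, -0.5, 1], [-0.001, -0.002, 0, -0.5, 1], [-0.001, -0.002, 0, -0.5, 1], [-0.001, -0.002, 0, -0.5, 1], [-0.001, -0.002, 0, -0.5, 1], [-0.001, -0.002, 0, -0.5, 1], [0, 0, 0, 0, 1]]])

```text
time_s: 23.05
tcp_pos: [0.6136, 0.115, 0.1163]
tcp_rot: [[-0.71, 0.705, 0.001], [0.705, 0.71, 0.001], [-0.0, 0.001, -1.0]]
contact_force: [0.2, 1.8, -3.5]
gripper_width: 0.0149
finger_force: 39.1
```

```bash
python3 -c "
from h import *
forces()"
```

```text
23.2 [0.6136 0.1149 0.1162] F [ 0.53  0.76 -3.64  0.29 -0.21 -0.03] yaw 135.2 0.015076445013067534
```

Emit:
play_rows(rows=[[[0.02, 0.03, 0, 0, 1], [0, 0, 0, -0.5, 1], [0, 0, 0, -0.5, 1], [0, 0, 0, -0.5, 1], [0, 0, 0, -0.5, 1], [0, 0, 0, -0.5, 1], [0, 0, 0, -0.5, 1], [0, 0, 0, -0.5, 1], [0, 0, 0, -0.5, 1], [0, 0, 0, 0, 1]]])

```text
time_s: 24.2
tcp_pos: [0.6139, 0.1152, 0.1162]
tcp_rot: [[-0.362, 0.932, 0.0], [0.932, 0.362, -0.0], [-0.0, 0.0, -1.0]]
contact_force: [0.4, 0.5, -3.3]
gripper_width: 0.0149
finger_force: 39.2
```

```bash
python3 -c "
from h import *
forces()"
```

```text
24.35 [0.6139 0.1152 0.1161] F [ 0.63  0.3  -3.34  0.15 -0.28  0.  ] yaw 111.2 0.014888134906802325
```

Emit:
play_rows(rows=[[[0, 0, -0.02, 0, 1], [0, 0, 0, 0, 1]]])

```text
time_s: 24.55
tcp_pos: [0.6138, 0.1154, 0.1157]
tcp_rot: [[-0.361, 0.932, 0.0], [0.932, 0.361, 0.0], [0.0, 0.0, -1.0]]
contact_force: [0.7, 1.4, -3.1]
gripper_width: 0.015
finger_force: 39.3
```

```bash
python3 -c "
from h import *
forces()"
```

```text
24.7 [0.6138 0.1154 0.1157] F [ 0.68  1.02 -2.47  0.21 -0.22  0.01] yaw 111.2 0.015253163002633146
```

Emit:
play_rows(rows=[[[0.02, 0.035, 0.03, 0, 1], [0, 0, 0, 0, 1], [-0.002, -0.002, 0, 0.5, 1], [-0.002, -0.002, 0, 0.5, 1], [-0.002, -0.002, 0, 0.5, 1], [-0.002, -0.002, 0, 0.5, 1], [-0.002, -0.002, 0, 0.5, 1], [-0.002, -0.002, 0, 0.5, 1], [0, 0, 0, 0, 1]]])

```text
time_s: 25.6
tcp_pos: [0.6134, 0.1154, 0.116]
tcp_rot: [[-0.631, 0.776, -0.001], [0.776, 0.631, -0.0], [0.0, -0.001, -1.0]]
contact_force: [0.5, 0.2, -3.7]
gripper_width: 0.0152
finger_force: 39.2
```

```bash
python3 -c "
from h import *
forces()"
```

```text
25.75 [0.6135 0.1154 0.1161] F [ 0.4  -0.01 -3.25  0.06 -0.06 -0.01] yaw 129.1 0.014908376720717898
```

Emit:
play_rows(rows=[[[0, 0, 0, 0.4, 1], [0, 0, 0, 0.4, 1], [0, 0, 0, 0.4, 1], [0, 0, 0, 0.4, 1], [0, 0, 0, 0.4, 1], [0, 0, 0, 0.4, 1], [0, 0, 0, 0.4, 1], [0, 0, 0, 0.4, 1], [0, 0, 0, 0, 1]]])

```text
time_s: 26.65
tcp_pos: [0.6136, 0.1153, 0.1161]
tcp_rot: [[-0.851, 0.525, -0.001], [0.525, 0.851, -0.001], [0.0, -0.001, -1.0]]
contact_force: [-0.9, -0.1, -3.2]
gripper_width: 0.015
finger_force: 39.2
```

```bash
python3 -c "
from h import *
forces()"
```

```text
26.8 [0.6137 0.1154 0.1162] F [-0.3   0.08 -3.67  0.   -0.02 -0.01] yaw 148.3 0.015031093043383782
```

Emit:
play_rows(rows=[[[0, 0, 0, 0.4, 1], [0, 0, 0, 0.4, 1], [0, 0, 0, 0.4, 1], [0, 0, 0, 0.4, 1], [0, 0, 0, 0.4, 1], [0, 0, 0, 0.4, 1], [0, 0, 0, 0, 1]]])

```text
time_s: 27.5
tcp_pos: [0.6138, 0.1156, 0.1162]
tcp_rot: [[-0.955, 0.297, -0.0], [0.297, 0.955, -0.0], [0.0, -0.0, -1.0]]
contact_force: [-0.6, -0.5, -3.7]
gripper_width: 0.0152
finger_force: 39.2
```

```bash
python3 -c "
from h import *
forces()"
```

```text
27.65 [0.6139 0.1156 0.1163] F [ 0.19 -0.06 -3.6   0.01  0.03  0.01] yaw 162.7 0.015036117228487815
```

Emit:
play_rows(rows=[[[0, 0, 0, 0.4, 1], [0, 0, 0, 0.4, 1], [0, 0, 0, 0.4, 1], [0, 0, 0, 0.4, 1], [0, 0, 0, 0.4, 1], [0, 0, 0, 0.4, 1], [0, 0, 0, 0, 1]]])

```text
time_s: 28.35
tcp_pos: [0.6137, 0.1157, 0.1162]
tcp_rot: [[-0.999, 0.05, -0.0], [0.05, 0.999, -0.0], [0.0, -0.0, -1.0]]
contact_force: [-1.0, -0.4, -2.9]
gripper_width: 0.0151
finger_force: 39.2
```

```bash
python3 -c "
from h import *
forces()"
```

```text
28.5 [0.6138 0.1157 0.1163] F [-0.9   0.08 -3.36  0.03  0.09 -0.02] yaw 177.1 0.014923626622134999
```

Still no drop. The bore has 2 mm of slack, so the rotor is probably off-centre. I'll lift it just clear of the pin and feel for the spindle on both sides to find the true centre.

Emit:
play_rows(rows=[[[0, 0, 0.05, 0, 1], [0.06, 0, 0, 0, 1], [0, 0, 0, 0, 1]]])

```text
time_s: 28.8
tcp_pos: [0.6153, 0.1156, 0.1174]
tcp_rot: [[-0.999, 0.05, -0.0], [0.05, 0.999, -0.0], [0.0, -0.0, -1.0]]
contact_force: [-0.1, 0.2, -4.8]
gripper_width: 0.0154
finger_force: 39.1
```

Emit:
play_rows(rows=[[[0.06, 0, 0, 0, 1], [0, 0, 0, 0, 1]]])

```text
time_s: 29.0
tcp_pos: [0.6165, 0.1158, 0.1175]
tcp_rot: [[-0.999, 0.05, -0.001], [0.05, 0.999, -0.0], [0.001, -0.0, -1.0]]
contact_force: [-2.3, 0.1, -1.7]
gripper_width: 0.0149
finger_force: 39.2
```

Emit:
play_rows(rows=[[[-0.12, 0, 0, 0, 1], [0, 0, 0, 0, 1]]])

```text
time_s: 29.2
tcp_pos: [0.6137, 0.1157, 0.1175]
tcp_rot: [[-0.999, 0.049, 0.0], [0.049, 0.999, 0.0], [-0.0, 0.0, -1.0]]
contact_force: [-1.1, 0.0, -4.0]
gripper_width: 0.0148
finger_force: 39.0
```

Emit:
play_rows(rows=[[[-0.06, 0, 0, 0, 1], [0, 0, 0, 0, 1]]])

```text
time_s: 29.4
tcp_pos: [0.6125, 0.1156, 0.1176]
tcp_rot: [[-0.999, 0.05, 0.0], [0.05, 0.999, -0.0], [-0.0, -0.0, -1.0]]
contact_force: [0.5, -0.5, -5.1]
gripper_width: 0.0152
finger_force: 39.0
```

Emit:
play_rows(rows=[[[-0.06, 0, 0, 0, 1], [0, 0, 0, 0, 1]]])

```text
time_s: 29.6
tcp_pos: [0.611, 0.1158, 0.1176]
tcp_rot: [[-0.999, 0.049, 0.0], [0.049, 0.999, 0.0], [-0.0, 0.0, -1.0]]
contact_force: [0.4, -0.4, -5.3]
gripper_width: 0.015
finger_force: 39.0
```

Emit:
play_rows(rows=[[[0.12, 0.06, 0, 0, 1], [0, 0, 0, 0, 1]]])

```text
time_s: 29.8
tcp_pos: [0.6142, 0.1173, 0.1175]
tcp_rot: [[-0.999, 0.05, 0.0], [0.05, 0.999, -0.0], [-0.0, -0.0, -1.0]]
contact_force: [0.1, -1.0, -5.0]
gripper_width: 0.0152
finger_force: 39.0
```

Emit:
play_rows(rows=[[[0, 0.06, 0, 0, 1], [0, 0, 0, 0, 1]]])

```text
time_s: 30.0
tcp_pos: [0.6137, 0.1179, 0.1173]
tcp_rot: [[-0.999, 0.05, -0.001], [0.05, 0.999, -0.002], [0.001, -0.002, -1.0]]
contact_force: [-0.4, -2.0, -5.3]
gripper_width: 0.0145
finger_force: 39.0
```

Emit:
play_rows(rows=[[[0, -0.18, 0, 0, 1], [0, 0, 0, 0, 1]]])

```text
time_s: 30.2
tcp_pos: [0.614, 0.1143, 0.1176]
tcp_rot: [[-0.999, 0.05, 0.0], [0.05, 0.999, 0.001], [-0.0, 0.001, -1.0]]
contact_force: [-0.1, 0.6, -5.9]
gripper_width: 0.0155
finger_force: 39.1
```

Emit:
play_rows(rows=[[[0, -0.06, 0, 0, 1], [0, 0, 0, 0, 1]]])

```text
time_s: 30.4
tcp_pos: [0.6139, 0.1138, 0.1178]
tcp_rot: [[-0.999, 0.049, 0.001], [0.049, 0.999, 0.002], [-0.0, 0.002, -1.0]]
contact_force: [-0.1, 2.1, -5.5]
gripper_width: 0.0152
finger_force: 39.2
```

Free play measured: the TCP centre is near (0.6129, 0.1157) at this yaw, so I was about 1 mm off. I'll recentre, reload lightly and sweep.

Emit:
play_rows(rows=[[[-0.04, 0.075, 0, 0, 1], [0, 0, -0.05, 0, 1], [0, 0, 0, 0, 1], [0.001, 0.003, 0, -0.4, 1], [0.001, 0.003, 0, -0.4, 1], [0.001, 0.003, 0, -0.4, 1], [0.001, 0.003, 0, -0.4, 1], [0.001, 0.003, 0, -0.4, 1], [0.001, 0.003, 0, -0.4, 1], [0, 0, 0, 0, 1]]])

```text
time_s: 31.4
tcp_pos: [0.6132, 0.1149, 0.1165]
tcp_rot: [[-0.955, 0.296, 0.0], [0.296, 0.955, -0.001], [-0.001, -0.0, -1.0]]
contact_force: [-0.7, -0.1, -4.4]
gripper_width: 0.0148
finger_force: 39.3
```

```bash
python3 -c "
from h import *
forces(3)"
```

```text
31.5 [0.6132 0.1149 0.1164] F [-0.01  0.44 -4.32  0.06 -0.02  0.01] yaw 162.8 0.014731280939307864
```

Emit:
play_rows(rows=[[[0, 0.045, -0.015, 0, 1], [0, 0, 0, 0, 1], [0.001, 0.003, 0, -0.4, 1], [0.001, 0.003, 0, -0.4, 1], [0.001, 0.003, 0, -0.4, 1], [0.001, 0.003, 0, -0.4, 1], [0.001, 0.003, 0, -0.4, 1], [0.001, 0.003, 0, -0.4, 1], [0, 0, 0, 0, 1]]])

```text
time_s: 32.4
tcp_pos: [0.6134, 0.1168, 0.116]
tcp_rot: [[-0.852, 0.524, 0.0], [0.524, 0.852, 0.0], [-0.0, 0.0, -1.0]]
contact_force: [0.6, 0.9, -3.9]
gripper_width: 0.015
finger_force: 39.3
```

```bash
python3 -c "
from h import *
forces(3)"
```

```text
32.5 [0.6133 0.1168 0.116 ] F [ 0.52  0.35 -3.76  0.04 -0.1   0.02] yaw 148.4 0.015204714861374171
```

Emit:
play_rows(rows=[[[0.002, 0, 0, -0.4, 1], [0.002, 0, 0, -0.4, 1], [0.002, 0, 0, -0.4, 1], [0.002, 0, 0, -0.4, 1], [0.002, 0, 0, -0.4, 1], [0.002, 0, 0, -0.4, 1], [0, 0, 0, 0, 1]]])

```text
time_s: 33.2
tcp_pos: [0.6136, 0.1167, 0.116]
tcp_rot: [[-0.695, 0.719, 0.0], [0.719, 0.695, -0.0], [-0.0, 0.0, -1.0]]
contact_force: [-0.3, -0.9, -3.9]
gripper_width: 0.015
finger_force: 39.3
```

Emit:
play_rows(rows=[[[0.002, 0, 0, -0.4, 1], [0.002, 0, 0, -0.4, 1], [0.002, 0, 0, -0.4, 1], [0.002, 0, 0, -0.4, 1], [0.002, 0, 0, -0.4, 1], [0.002, 0, 0, -0.4, 1], [0, 0, 0, 0, 1]]])

```text
time_s: 33.9
tcp_pos: [0.6138, 0.1167, 0.1159]
tcp_rot: [[-0.495, 0.869, 0.0], [0.869, 0.495, -0.0], [-0.0, -0.0, -1.0]]
contact_force: [0.6, -0.5, -3.6]
gripper_width: 0.015
finger_force: 39.3
```

```bash
python3 -c "
from h import *
forces(3)"
```

```text
34.0 [0.6138 0.1167 0.1159] F [ 0.55  0.04 -3.69 -0.02 -0.1  -0.02] yaw 119.7 0.01475919727217424
```

Emit:
play_rows(rows=[[[0.002, 0, 0, -0.4, 1], [0.002, 0, 0, -0.4, 1], [0.002, 0, 0, -0.4, 1], [0.002, 0, 0, -0.4, 1], [0.002, 0, 0, -0.4, 1], [0.002, 0, 0, -0.4, 1], [0, 0, 0, 0, 1]]])

```text
time_s: 34.7
tcp_pos: [0.614, 0.1167, 0.1159]
tcp_rot: [[-0.263, 0.965, -0.0], [0.965, 0.263, -0.0], [-0.0, -0.0, -1.0]]
contact_force: [0.2, -0.0, -3.0]
gripper_width: 0.0153
finger_force: 39.4
```

Emit:
play_rows(rows=[[[0.002, 0, 0, -0.4, 1], [0.002, 0, 0, -0.4, 1], [0.002, 0, 0, -0.4, 1], [0.002, 0, 0, -0.4, 1], [0.002, 0, 0, -0.4, 1], [0.002, 0, 0, -0.4, 1], [0, 0, 0, 0, 1]]])

```text
time_s: 35.4
tcp_pos: [0.6143, 0.1167, 0.1159]
tcp_rot: [[-0.015, 1.0, -0.0], [1.0, 0.015, -0.0], [-0.0, -0.0, -1.0]]
contact_force: [0.8, -0.7, -3.9]
gripper_width: 0.0148
finger_force: 39.3
```

```bash
python3 -c "
from h import *
forces(3)"
```

```text
35.5 [0.6143 0.1167 0.1159] F [ 0.21 -0.44 -3.68 -0.04 -0.11 -0.03] yaw 90.9 0.014824621979123731
```

Still on the pin after the full sweep, so either the pin is dragged along or I'm off-centre. I'll lift out and look at the pin and spindle to settle which.

Emit:
play_rows(rows=[[[0, 0, 0.3, 0, 1], [0, 0, 0.6, 0, 1], [0, 0, 0.9, 0, 1], [0, 0, 1, 0, 1], [0, 0, 1, 0, 1], [0, -0.6, 0.85, 0, 1], [0, -0.9, 0, 0, 1], [0, -0.9, 0, 0, 1], [0, -0.9, 0, 0, 1], [0, -0.7, 0, 0, 1], [0, 0, 0, 0, 1], [0, 0, 0, 0, 1]]])

```text
time_s: 36.7
tcp_pos: [0.6142, 0.0171, 0.2325]
tcp_rot: [[-0.013, 1.0, 0.0], [1.0, 0.013, 0.001], [0.001, 0.0, -1.0]]
contact_force: [0.3, 0.6, -5.5]
gripper_width: 0.0151
finger_force: 39.2
```

Run:
```python
from h import *
s=get_state();w=eyes.grab_frame("wrist")
o=w[0:330,140:370,::-1]
cv2.imwrite("pics/w6.png",cv2.resize(o,None,fx=1.8,fy=1.8,interpolation=cv2.INTER_CUBIC))
np.savez("w6.npz",R=s["tcp_rot"],p=s["tcp_pos"])
print(s["tcp_pos"],s["tcp_rot"][:,0],s["contact_force"],s["gripper_width"],s["time_s"])
```

```text
[0.61417592 0.01711618 0.23252531] [-0.01275664  0.99991794  0.00117246] [ 0.2742162   0.55975643 -5.49455268] 0.015101107825799978 36.7
```

View pics/w6.png

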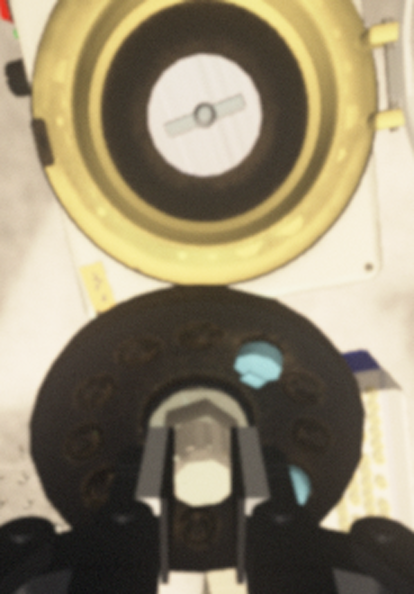

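The pin has moved: it now runs (168,130)–(243,100), about 22°, so it was dragged during part of the sweeps. Plate centre is (205,115), knob top (203,485), and the rim spans x 30–363 with its top edge at y=286.

Run:
```python
from h import *
f=np.load("w6.npz");R,p=f["R"],f["p"]
g=lambda x,y,z:wz(((x+.5)/1.8-.5+140,(y+.5)/1.8-.5),R,p,z)
tip=g(205,113,.092);pl=g(204.5,115,.07);print("tip",tip,"plate",pl)
a,b=g(168,130,.076),g(243,100,.076);print("pin angle",np.degrees(np.arctan2(*(b-a)[1::-1]))%180)
u0=p[2]-.0395;k=g(203,485,u0+.048);print("knob",k-p,"rim",g(30,435,u0+.034)-p,g(363,435,u0+.034)-p,g(197,286,u0+.034)-p)
k0=(g(30,435,u0+.034)+g(363,435,u0+.034))/2
for x,y in((258,360),(300,485)):
    d=g(x,y,u0+.031)-k;print("tube",np.degrees(np.arctan2(d[1],d[0])),np.linalg.norm(d[:2]))
# bores (dish ring) visible
for x,y in((138,350),(95,391),(83,441),(200,333),(305,385),(310,436)):
    d=g(x,y,u0+.028)-k;print("bore",np.degrees(np.arctan2(d[1],d[0])).round(1),np.linalg.norm(d[:2]).round(4))
```

```text
tip [0.6132 0.1141 0.092 ] plate [0.6131 0.1145 0.07  ]
pin angle 21.219605804310923
knob [-0.00087592 -0.00351618  0.00847469] rim [-0.04987592  0.00338382 -0.00552531] [ 0.04432408  0.00448382 -0.00552531] [-0.00297592  0.04688382 -0.00552531]
tube 62.88630559705994 0.0326928126657833
tube -19.553634818945042 0.030774827375632856
bore 121.3 0.0358
bore 150.0 0.036
bore 176.8 0.0355
bore 91.9 0.0357
bore 35.5 0.0355
bore 8.0 0.0318
```

The rim is shifted against the knob, so the rotor was gripped tilted: it had rocked on the narrow pin when I regripped, which loads one end of the pin and drags it. I'll set it on the clear bench beside the centrifuge, let it level itself and regrip centred.

Emit:
play_rows(rows=[[[-0.2, 0.7, 0, 0, 1], [-0.2, 1, 0, 0, 1], [-0.2, 1, 0, 0, 1], [-0.2, 1, 0, 0, 1], [-0.2, 1, 0, 0, 1], [-0.2, 1, 0, 0, 1], [-0.2, 1, 0, 0, 1], [-0.2, 1, 0, 0, 1], [-0.2, 1, 0, 0, 1], [-0.2, 1, -0.3, 0, 1], [-0.2, 1, -0.5, 0, 1], [-0.2, 0.6, -0.7, 0, 1]]])

```text
time_s: 37.95
tcp_pos: [0.5533, 0.3053, 0.1958]
tcp_rot: [[-0.019, 1.0, 0.002], [1.0, 0.019, 0.005], [0.005, 0.002, -1.0]]
contact_force: [0.4, 0.7, -4.4]
gripper_width: 0.0153
finger_force: 39.2
```

Emit:
play_rows(rows=[[[0, 0, -1, 0, 1], [0, 0, -1, 0, 1], [0, 0, -1, 0, 1], [0, 0, -1, 0, 1], [0, 0, -0.9, 0, 1], [0, 0, -0.6, 0, 1], [0, 0, -0.4, 0, 1], [0, 0, 0, 0, 1]]])

```text
time_s: 38.75
tcp_pos: [0.5537, 0.3015, 0.047]
tcp_rot: [[-0.016, 1.0, -0.001], [1.0, 0.016, 0.002], [0.002, -0.0, -1.0]]
contact_force: [-1.2, -0.5, -4.4]
gripper_width: 0.0153
finger_force: 39.3
```

Emit:
play_rows(rows=[[[0, 0, -0.1, 0, 1], [0, 0, 0, 0, 0.75], [0, 0, 0, 0, 0.55], [0, -0.1, -0.15, 0, 0.55], [0, 0, -0.07, 0, 0.55], [0, 0, 0, 0, 0.55], [0, 0, 0, 0, 1], [0, 0, 0, 0, 1], [0, 0, 0, 0, 1], [0, 0, 0, 0, 1]]])

```text
time_s: 39.75
tcp_pos: [0.5538, 0.2964, 0.0392]
tcp_rot: [[-0.013, 1.0, -0.001], [1.0, 0.013, -0.001], [-0.001, -0.001, -1.0]]
contact_force: [-1.9, -1.5, 3.1]
gripper_width: 0.016
finger_force: 39.0
```

Run:
```python
from h import *
s=get_state();w=eyes.grab_frame("wrist");s2=get_state()
np.savez("w7.npz",R=s["tcp_rot"],p=s["tcp_pos"],w=w)
print(s["tcp_pos"],s["contact_force"],s["ft_torque"],s["gripper_width"],s["time_s"])
# rim edges: dark rotor against pale bench along rows/cols
g=cv2.GaussianBlur(cv2.cvtColor(w,cv2.COLOR_RGB2GRAY),(3,3),0)
for r in (215,225,235,245): 
    x=np.where(g[r,100:410]<90)[0]+100; print(r,x.min(),x.max())
for c in (220,235,250,265,280): 
    y=np.where(g[100:250,c]<90)[0]+100; print("c",c,y.min())
```

```text
[0.55384509 0.29639292 0.03924503] [-1.90638275 -1.5212818   3.09275466] [-0.21280862  0.47505098  0.05382004] 0.016006195013035174 39.75
215 159 345
225 157 346
235 157 346
245 158 346
c 220 149
c 235 145
c 250 143
c 265 145
c 280 149
```

Emit:
play_rows(rows=[[[0, 0, 0, 0, 0.7], [0, 0.12, 0, 0, 0.65], [0, 0, 0, 0, 0.65], [0, 0, 0, 0, 1], [0, 0, 0, 0, 1], [0, 0, 0, 0, 1], [0, 0, 0, 0, 1]]])

```text
time_s: 40.5
tcp_pos: [0.5543, 0.3001, 0.0394]
tcp_rot: [[-0.014, 1.0, 0.0], [1.0, 0.014, 0.001], [0.001, 0.0, -1.0]]
contact_force: [-0.8, 0.7, 1.9]
gripper_width: 0.0158
finger_force: 39.0
```

Run:
```python
from h import *
s=get_state();w=eyes.grab_frame("wrist")
print(s["tcp_pos"],s["contact_force"],s["ft_torque"],s["gripper_width"],s["time_s"])
g=cv2.GaussianBlur(cv2.cvtColor(w,cv2.COLOR_RGB2GRAY),(3,3),0)
R,p=s["tcp_rot"],s["tcp_pos"]; P=[]
for r in (200,210,220,230):
    x=np.where(g[r,100:410]<90)[0]+100; P+=[(x.min(),r),(x.max(),r)]
for c in (205,220,235,250,265,280,295):
    y=np.where(g[100:250,c]<90)[0]+100; P.append((c,y.min()))
def fit(P,R,p,z):
    Q=np.array([(R.T@(wz(a,R,p,z)-p))[:2] for a in P]);A=np.c_[2*Q,np.ones(len(Q))]
    c=np.linalg.lstsq(A,(Q**2).sum(1),rcond=None)[0];return c[:2],np.sqrt(c[2]+c[:2]@c[:2])
print("rim centre in tool",fit(P,R,p,.034))
```

```text
[0.55434196 0.30013831 0.03935073] [-0.80702181  0.6980976   1.89563139] [ 0.14162258  0.28078294 -0.03362297] 0.01581270009258633 40.5
rim centre in tool (array([ 0.0024766 , -0.00129951]), np.float64(0.04759054320158113))
```

Emit:
play_rows(rows=[[[0, 0, 0.5, 0, 1], [0, 0, 0.8, 0, 1], [0, 0, 1, 0, 1], [0.2, -0.5, 1, 0, 1], [0.3, -0.9, 1, 0, 1], [0.3, -0.9, 0.7, 0, 1], [0.3, -0.9, 0, 0, 1], [0.3, -0.9, 0, 0, 1], [0.3, -0.9, 0, 0, 1], [0.3, -0.9, 0, 0, 1], [0.3, -0.9, 0, 0, 1], [0.1, -0.7, 0, 0, 1]]])

```text
time_s: 41.75
tcp_pos: [0.6144, 0.1088, 0.1637]
tcp_rot: [[-0.011, 1.0, -0.001], [1.0, 0.011, -0.002], [-0.002, -0.001, -1.0]]
contact_force: [0.5, 0.1, -4.2]
gripper_width: 0.0153
finger_force: 39.5
```

Emit:
play_rows(rows=[[[0, 0, -0.5, 0, 1], [0, 0, -0.5, 0, 1], [0, 0, 0, 0, 1], [0, 0, 0, 0, 1]]])

```text
time_s: 42.15
tcp_pos: [0.6132, 0.1138, 0.1384]
tcp_rot: [[-0.016, 1.0, -0.002], [1.0, 0.016, 0.001], [0.001, -0.002, -1.0]]
contact_force: [-0.2, 0.6, -5.9]
gripper_width: 0.0158
finger_force: 39.4
```

Emit:
play_rows(rows=[[[0.05, -0.07, 0, 0, 1], [0, 0, -0.2, 0, 1], [0, 0, -0.2, 0, 1], [0, 0, -0.2, 0, 1], [0, 0, -0.2, 0, 1], [0, 0, 0, 0, 1]]])

```text
time_s: 42.75
tcp_pos: [0.6149, 0.1106, 0.1182]
tcp_rot: [[-0.014, 1.0, -0.002], [1.0, 0.014, 0.0], [0.0, -0.002, -1.0]]
contact_force: [-0.0, 0.3, -5.4]
gripper_width: 0.0158
finger_force: 39.5
```

Emit:
play_rows(rows=[[[0, 0, -0.06, 0, 1], [0, 0, 0, 0, 1]]])

```text
time_s: 42.95
tcp_pos: [0.6153, 0.1108, 0.1175]
tcp_rot: [[-0.014, 1.0, -0.001], [1.0, 0.014, 0.0], [0.0, -0.001, -1.0]]
contact_force: [-1.0, 0.3, -3.8]
gripper_width: 0.0158
finger_force: 39.5
```

Emit:
play_rows(rows=[[[0, 0, -0.03, 0, 1], [0, 0, 0, 0, 1]]])

```text
time_s: 43.15
tcp_pos: [0.6154, 0.1107, 0.117]
tcp_rot: [[-0.014, 1.0, -0.0], [1.0, 0.014, 0.0], [0.0, -0.0, -1.0]]
contact_force: [-0.9, 0.6, -5.2]
gripper_width: 0.0159
finger_force: 39.5
```

```bash
python3 -c "
from h import *
forces(2)"
```

```text
43.2 [0.6154 0.1107 0.1169] F [-0.9   1.38 -5.64  0.32  0.24 -0.03] yaw 90.8 0.015707007280506537
```

Emit:
play_rows(rows=[[[-0.03, 0.05, 0, 0, 1], [0, 0, -0.04, 0, 1], [0, 0, 0, 0, 1]]])

```text
time_s: 43.5
tcp_pos: [0.615, 0.1114, 0.1159]
tcp_rot: [[-0.013, 1.0, 0.0], [1.0, 0.013, -0.0], [-0.0, 0.0, -1.0]]
contact_force: [0.4, 0.4, -5.2]
gripper_width: 0.0161
finger_force: 39.5
```

Emit:
play_rows(rows=[[[0, 0, -0.03, 0, 1], [0, 0, 0, 0, 1]]])

```text
time_s: 43.7
tcp_pos: [0.615, 0.1114, 0.1151]
tcp_rot: [[-0.013, 1.0, -0.0], [1.0, 0.013, -0.0], [-0.0, -0.0, -1.0]]
contact_force: [-0.1, 1.0, -5.1]
gripper_width: 0.016
finger_force: 39.5
```

```bash
python3 -c "
from h import *
forces(3)"
```

```text
43.8 [0.615  0.1115 0.1151] F [-0.1   0.44 -5.19  0.08  0.09  0.  ] yaw 90.8 0.016086343945096362
```

Emit:
play_rows(rows=[[[0, 0, -0.03, 0, 1], [0, 0, 0, 0, 1]]])

```text
time_s: 44.0
tcp_pos: [0.6149, 0.1116, 0.1144]
tcp_rot: [[-0.013, 1.0, 0.0], [1.0, 0.013, -0.0], [-0.0, 0.0, -1.0]]
contact_force: [-0.3, 1.2, -5.0]
gripper_width: 0.0161
finger_force: 39.5
```

```bash
python3 -c "
from h import *
forces(3)"
```

```text
44.1 [0.6149 0.1115 0.1144] F [-0.14  0.7  -5.51  0.06  0.04 -0.  ] yaw 90.8 0.015625445994341108
```

Emit:
play_rows(rows=[[[0, 0.01, -0.03, 0, 1], [0, 0, 0, 0, 1]]])

```text
time_s: 44.3
tcp_pos: [0.615, 0.1118, 0.1136]
tcp_rot: [[-0.013, 1.0, 0.0], [1.0, 0.013, -0.0], [-0.0, 0.0, -1.0]]
contact_force: [-0.4, 0.5, -5.1]
gripper_width: 0.0159
finger_force: 39.5
```

Emit:
play_rows(rows=[[[0, 0.01, -0.03, 0, 1], [0, 0, 0, 0, 1]]])

```text
time_s: 44.5
tcp_pos: [0.6149, 0.1121, 0.1128]
tcp_rot: [[-0.013, 1.0, 0.0], [1.0, 0.013, -0.0], [-0.0, 0.0, -1.0]]
contact_force: [1.2, 0.1, -4.6]
gripper_width: 0.0158
finger_force: 39.5
```

```bash
python3 -c "
from h import *
forces(2)"
```

```text
44.55 [0.615  0.112  0.1129] F [ 0.75 -0.07 -4.99 -0.01  0.05  0.03] yaw 90.8 0.01555695289296137
```

It's going below pin height with no load, so the slots are over the pin. I'll keep lowering.

Emit:
play_rows(rows=[[[0, 0, -0.06, 0, 1], [0, 0, 0, 0, 1]]])

```text
time_s: 44.75
tcp_pos: [0.6149, 0.112, 0.1113]
tcp_rot: [[-0.013, 1.0, -0.0], [1.0, 0.013, -0.0], [-0.0, -0.0, -1.0]]
contact_force: [0.0, -0.1, -5.3]
gripper_width: 0.016
finger_force: 39.5
```

Emit:
play_rows(rows=[[[0, 0, -0.06, 0, 1], [0, 0, 0, 0, 1]]])

```text
time_s: 44.95
tcp_pos: [0.6149, 0.1121, 0.1098]
tcp_rot: [[-0.013, 1.0, -0.0], [1.0, 0.013, -0.0], [-0.0, -0.0, -1.0]]
contact_force: [0.3, -0.2, -4.8]
gripper_width: 0.0158
finger_force: 39.5
```

```bash
python3 -c "
from h import *
forces(2)"
```

```text
45.0 [0.6149 0.1121 0.1098] F [ 0.41 -0.03 -4.95 -0.02  0.03 -0.01] yaw 90.8 0.015975588198612858
```

Emit:
play_rows(rows=[[[0, 0, -0.04, 0, 1], [0, 0, -0.02, 0, 1], [0, 0, 0, 0, 1]]])

```text
time_s: 45.3
tcp_pos: [0.6152, 0.1123, 0.1089]
tcp_rot: [[-0.013, 1.0, 0.001], [1.0, 0.013, 0.0], [0.0, 0.001, -1.0]]
contact_force: [-0.6, -0.4, -0.2]
gripper_width: 0.0158
finger_force: 39.9
```

```bash
python3 -c "
from h import *
forces(3)"
```

```text
45.4 [0.6152 0.1123 0.1089] F [-0.38 -0.24 -0.67 -0.03  0.13  0.01] yaw 90.8 0.01580370921227355
```

The load came off at 0.109 m, which is the home height. I'll release, let it settle, shut the fingers and go to the rim on the −y side.

Emit:
play_rows(rows=[[[0, 0, 0, 0, 0.8], [0, 0, 0, 0, 0.55], [0, 0, 0, 0, 0.55], [0, 0, 0.3, 0, 0.55], [0, 0, 0.7, 0, 0.55], [0, 0, 0.2, 0, 0.55], [-0.4, -0.5, 0, 0, 1], [-0.5, -0.65, 0, 0, 1], [0, 0, 0, 0, 1], [0, 0, -0.5, 0, 1], [0, 0, -0.5, 0, 1], [0, 0, 0, 0, 1]]])

```text
time_s: 46.6
tcp_pos: [0.591, 0.0837, 0.1109]
tcp_rot: [[-0.014, 1.0, -0.004], [1.0, 0.014, -0.0], [-0.0, -0.004, -1.0]]
contact_force: [0.3, -0.4, 0.0]
gripper_width: 0.0001
finger_force: 0.0
```

Run:
```python
from h import *
forces(2)
T=eyes.grab_frame("top")[115:215,290:390];S=eyes.grab_frame("scene")[100:200,180:290]
o=np.hstack([cv2.resize(T,(390,390),interpolation=cv2.INTER_CUBIC),cv2.resize(S,(400,390),interpolation=cv2.INTER_CUBIC)])
cv2.imwrite("pics/f.png",np.clip(o[:,:,::-1]*1.5,0,255).astype(np.uint8))
```

```text
46.65 [0.5915 0.0839 0.1117] F [ 0.15  0.02 -0.31 -0.02 -0.01  0.03] yaw 90.8 -0.00015104046896265144
```

View pics/f.png

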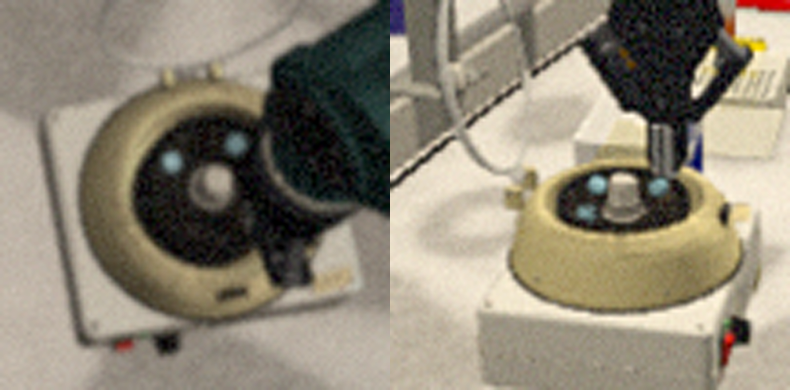

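The rotor sits level and home in the bowl. One tube lies right under the fingertip, and the tubes are at about 59°, −28° and 240°. The sector from 60° to 235° is free, so I'll brush the rim there.

Emit:
play_rows(rows=[[[0, 0, 0.5, 0, 1], [-0.1, 0.6, 0.1, 0, 1], [-0.1, 0.8, 0, 0, 1], [0.1, 0.7, 0, 0, 1], [0.1, 0.23, 0, 0, 1], [0, 0, 0, 0, 1], [0, 0, -0.5, 0, 1], [0, 0, -0.3, 0, 1], [0, 0, 0, 0, 1]]])

```text
time_s: 47.65
tcp_pos: [0.591, 0.1398, 0.1063]
tcp_rot: [[-0.012, 1.0, -0.004], [1.0, 0.012, -0.002], [-0.002, -0.004, -1.0]]
contact_force: [0.3, 0.4, 0.7]
gripper_width: 0.0004
finger_force: 0.0
```

Emit:
play_rows(rows=[[[0, 0, -0.04, 0, 1], [0, 0, 0, 0, 1]]])

```text
time_s: 47.85
tcp_pos: [0.5924, 0.1412, 0.1072]
tcp_rot: [[-0.013, 1.0, -0.0], [1.0, 0.013, -0.0], [-0.0, -0.0, -1.0]]
contact_force: [-0.0, -0.2, -0.0]
gripper_width: 0.0
finger_force: 0.0
```

Emit:
play_rows(rows=[[[0, 0, -0.03, 0, 1], [0, 0, 0, 0, 1]]])

```text
time_s: 48.05
tcp_pos: [0.5925, 0.1416, 0.1069]
tcp_rot: [[-0.013, 1.0, 0.0], [1.0, 0.013, 0.0], [0.0, 0.0, -1.0]]
contact_force: [-0.2, -0.3, -0.1]
gripper_width: 0.0007
finger_force: 0.0
```

```bash
python3 -c "
from h import *
forces(2)"
```

```text
48.1 [0.5925 0.1417 0.1069] F [-0.13 -0.32 -0.16 -0.    0.01 -0.01] yaw 90.8 -6.41735003872985e-05
```

Emit:
play_rows(rows=[[[0, 0, -0.1, 0, 1], [0, 0, 0, 0, 1]]])

```text
time_s: 48.3
tcp_pos: [0.5922, 0.1416, 0.104]
tcp_rot: [[-0.013, 1.0, -0.0], [1.0, 0.013, -0.0], [-0.0, -0.0, -1.0]]
contact_force: [0.3, -0.6, -0.0]
gripper_width: -0.0
finger_force: 0.0
```

Emit:
play_rows(rows=[[[0, 0, -0.04, 0, 1], [0, 0, 0, 0, 1]]])

```text
time_s: 48.5
tcp_pos: [0.5925, 0.1417, 0.1032]
tcp_rot: [[-0.013, 1.0, 0.0], [1.0, 0.013, 0.0], [0.0, 0.0, -1.0]]
contact_force: [-0.2, -1.0, 1.4]
gripper_width: 0.0
finger_force: 0.6
```

```bash
python3 -c "
from h import *
forces(2)"
```

```text
48.55 [0.5925 0.1417 0.1033] F [ 0.03 -0.91  1.19  0.03  0.04 -0.04] yaw 90.8 0.00022967707121883927
```

Emit:
play_rows(rows=[[[0, 0, -0.03, 0, 1], [0, 0, 0, 0, 1], [-0.47, -0.73, 0, 0, 1], [0.04, -0.86, 0, 0, 1], [0.3, -0.6, 0.8, 0, 1], [0, 0, 1, 0, 1], [0, 0, 1, 0, 1], [0, 0, 0.5, 0, 1]]])

```text
time_s: 49.35
tcp_pos: [0.5901, 0.0869, 0.1868]
tcp_rot: [[-0.013, 1.0, 0.003], [1.0, 0.013, 0.001], [0.0, 0.003, -1.0]]
contact_force: [-0.2, -0.1, 0.3]
gripper_width: 0.0001
finger_force: 0.0
```

```bash
cat > spin.py <<'E'
from h import *
# tubes' (blue) angle about knob in the top picture over successive frames
def ang():
    t=get_state()["time_s"];T=eyes.grab_frame("top").astype(int)[140:190,315:370]
    m=(T[...,2]-T[...,0]>25); ys,xs=np.nonzero(m)
    return t,len(xs),[(round(float(np.degrees(np.arctan2(-(xs[i]+315-344.5),-(ys[i]+140-162.7))))),) for i in range(0,len(xs),max(1,len(xs)//8))]
for _ in range(6): print(ang())
print(get_state()["tcp_pos"],get_state()["contact_force"])
E
python3 spin.py
```

```text
(49.35, 0, [])
(49.4, 0, [])
(49.45, 0, [])
(49.5, 0, [])
(49.55, 0, [])
(49.6, 0, [])
[0.58808652 0.0866276  0.18351033] [0.22654112 0.73632932 0.29114266]
```

```bash
cat > spin.py <<'E'
from h import *
L=[];ts=[]
for _ in range(6): ts.append(get_state()["time_s"]);L.append(eyes.grab_frame("scene").astype(float))
S=L[0]
d=[round(float(np.abs(cv2.GaussianBlur(a-b,(5,5),1))[135:175,225:275].max()),1) for a,b in zip(L,L[1:])]
print(ts[0],ts[-1],"diff",d)
for a in L:
    R=a[145:170,222:272]; b=cv2.GaussianBlur(R[...,2]-R[...,0],(3,3),0); i=np.unravel_index(b.argmax(),b.shape)
    ys,xs=np.nonzero(b>0.6*b.max());print(round(b.max()),(i[1]+222,i[0]+145),len(xs),sorted(set(zip((xs+222)//4*4,(ys+145)//4*4)))[:8])
E
python3 spin.py
```

```text
49.65 49.9 diff [17.2, 17.2, 13.9, 13.3, 10.3]
20 (np.int64(254), np.int64(148)) 22 [(np.int64(232), np.int64(152)), (np.int64(248), np.int64(152)), (np.int64(248), np.int64(156)), (np.int64(252), np.int64(144)), (np.int64(252), np.int64(148)), (np.int64(256), np.int64(144)), (np.int64(256), np.int64(148))]
21 (np.int64(254), np.int64(148)) 19 [(np.int64(232), np.int64(152)), (np.int64(248), np.int64(152)), (np.int64(248), np.int64(156)), (np.int64(252), np.int64(144)), (np.int64(252), np.int64(148)), (np.int64(252), np.int64(152))]
20 (np.int64(254), np.int64(147)) 28 [(np.int64(232), np.int64(152)), (np.int64(248), np.int64(152)), (np.int64(248), np.int64(156)), (np.int64(252), np.int64(144)), (np.int64(252), np.int64(148)), (np.int64(252), np.int64(152)), (np.int64(252), np.int64(156))]
22 (np.int64(253), np.int64(147)) 25 [(np.int64(232), np.int64(152)), (np.int64(232), np.int64(156)), (np.int64(248), np.int64(152)), (np.int64(248), np.int64(156)), (np.int64(252), np.int64(144)), (np.int64(252), np.int64(148)), (np.int64(252), np.int64(152)), (np.int64(252), np.int64(156))]
22 (np.int64(253), np.int64(147)) 24 [(np.int64(232), np.int64(152)), (np.int64(232), np.int64(156)), (np.int64(236), np.int64(152)), (np.int64(248), np.int64(144)), (np.int64(252), np.int64(144)), (np.int64(252), np.int64(148)), (np.int64(252), np.int64(152)), (np.int64(252), np.int64(156))]
22 (np.int64(253), np.int64(147)) 20 [(np.int64(232), np.int64(152)), (np.int64(236), np.int64(152)), (np.int64(248), np.int64(144)), (np.int64(252), np.int64(144)), (np.int64(252), np.int64(148)), (np.int64(252), np.int64(152))]
```

```bash
cat > ang.py <<'E'
from h import *
C=np.array([.6152,.1146,.0])
def ang(n="scene",img=None,full=False):
    I=(eyes.grab_frame(n) if img is None else img).astype(float); b=cv2.GaussianBlur(I[...,2]-I[...,0],(5,5),0)
    c=eyes.camera_model(n); th=np.radians(np.arange(0,360,3)); sc=[]
    off=np.radians([0,-87,181])   # tube A 59, B -28, third 240
    rv=cv2.Rodrigues(np.array(c["R"]))[0]
    for t in th:
        X=np.array([C+[.032*np.cos(t+o),.032*np.sin(t+o),.100] for o in off])
        p=cv2.projectPoints(X,rv,np.array(c["t"]),c["mtx"],c["distortion"])[0][:,0]
        sc.append(cv2.remap(b.astype(np.float32),p[:,0:1].astype(np.float32),p[:,1:2].astype(np.float32),1).sum())
    sc=np.array(sc); i=sc.argmax(); return int(np.degrees(th[i])),round(float(sc[i])),[(int(np.degrees(th[j])),round(float(sc[j]))) for j in np.argsort(-sc)[:6]]
if __name__=="__main__":
    for _ in range(3): print(get_state()["time_s"],ang())
    print(ang("top"))
E
python3 ang.py
```

```text
49.95 (252, 17, [(252, 17), (248, 16), (255, 14), (246, 13), (258, 11), (243, 8)])
50.0 (252, 20, [(252, 20), (248, 18), (255, 17), (246, 14), (258, 13), (243, 8)])
50.05 (252, 20, [(252, 20), (248, 18), (255, 17), (246, 15), (258, 12), (243, 10)])
(248, 38, [(248, 38), (246, 37), (252, 36), (243, 32), (255, 31), (239, 25)])
```

Tube A went from 59° to about 250°, so the rotor turned 191°. The brush itself can account for at most about 60° of that, so it ran on freely by about 130° at several rad/s. I'll back off, check it has stopped and hand in.

Emit:
play_rows(rows=[[[0, 0, 0.5, 0, 1], [0, 0, 0.5, 0, 1], [0, 0, 0, 0, 1], [0, 0, 0, 0, 1], [0, 0, 0, 0, 1], [0, 0, 0, 0, 1], [0, 0, 0, 0, 1], [0, 0, 0, 0, 1], [0, 0, 0, 0, 1], [0, 0, 0, 0, 1]]])

```text
time_s: 51.15
tcp_pos: [0.5891, 0.0869, 0.2098]
tcp_rot: [[-0.013, 1.0, -0.0], [1.0, 0.013, -0.0], [-0.0, -0.0, -1.0]]
contact_force: [0.2, -0.6, -1.5]
gripper_width: 0.0
finger_force: 0.0
```

```bash
python3 -c "
from ang import *
from plant import manip
for _ in range(3): print(get_state()['time_s'],ang()[:2],ang('top')[:2])
forces(2)
print(manip.sign_off())"
```

```text
51.15 (252, 18) (248, 40)
51.25 (252, 19) (248, 40)
51.35 (252, 19) (248, 39)
51.5 [0.5892 0.0869 0.2099] F [ 0.33  0.4   0.29 -0.04 -0.01  0.  ] yaw 90.8 -0.0002564676896661113
the job is handed in; nothing more can be done
None
```

I handed the job in at 51.5 s: the rotor is home over the drive pin, it ran on by about 130° after a fingertip brush on its rim, and it now stands still with the robot clear. No verdict came back; the brush pressed with a few newtons, and the bystanders were kept clear of but not re-measured.

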